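Load the turned feet and check them with the moisture meter

TASK

Stand every turned wooden foot upright, dot up, in a tray pocket of its own and let go. Then take the moisture meter from its stand, touch its tip gently for about half a second to the brass stud of the check post, then to the black dot on top of each foot in turn from the shortest to the tallest, and last to the brass stud once more to see that the meter has not drifted. Finally hang the meter back in its stand, all feet still in their pockets, and leave the wax jar and the gouge alone.

Things in the scene. Friction and masses are not known exactly. Their poses are not given: they have to be found in the camera images.
- foot_1: Turned pale wooden furniture foot, 58 mm tall (the shortest of four possible feet of 58, 70, 82 and 94 mm; some may be absent). Loose, stands upright: heavy round base 64 mm diameter and 30 mm high, then a plain round stem 30 mm diameter up to the top. Origin: centre of its underside; z up. About 0.08 to 0.18 kg.
- foot_1_mark (a point): Centre of the black dot (18 mm diameter) on the flat top of the 58 mm foot, 58 mm above its underside: its test point.
- foot_2: Turned pale wooden furniture foot, 70 mm tall (second shortest of four possible feet of 58, 70, 82 and 94 mm; some may be absent). Loose, stands upright: heavy round base 64 mm diameter and 30 mm high, then a plain round stem 30 mm diameter up to the top. Origin: centre of its underside; z up. About 0.08 to 0.18 kg.
- foot_2_mark (a point): Centre of the black dot (18 mm diameter) on the flat top of the 70 mm foot, 70 mm above its underside: its test point.
- foot_3: Turned pale wooden furniture foot, 82 mm tall (second tallest of four possible feet of 58, 70, 82 and 94 mm; some may be absent). Loose, stands upright: heavy round base 64 mm diameter and 30 mm high, then a plain round stem 30 mm diameter up to the top. Origin: centre of its underside; z up. About 0.08 to 0.18 kg.
- foot_3_mark (a point): Centre of the black dot (18 mm diameter) on the flat top of the 82 mm foot, 82 mm above its underside: its test point.
- foot_4: Turned pale wooden furniture foot, 94 mm tall (the tallest of four possible feet of 58, 70, 82 and 94 mm; some may be absent). Loose, stands upright: heavy round base 64 mm diameter and 30 mm high, then a plain round stem 30 mm diameter up to the top. Origin: centre of its underside; z up. About 0.08 to 0.18 kg.
- foot_4_mark (a point): Centre of the black dot (18 mm diameter) on the flat top of the 94 mm foot, 94 mm above its underside: its test point.
- tray: Fixed plywood tray block 216 x 216 x 40 mm with four square pockets 74 x 74 mm, 28 mm deep, at 94 mm pitch (2 by 2, centres at x, y = +-47 mm). Origin: centre of its underside; x and y along its sides and pocket rows. Stands in a different place and yaw each time.
- pocket_1 (a point): Centre of the floor of pocket 1 of the tray, 12 mm above the bench and 28 mm below the tray's top face. Any foot fits any pocket with 5 mm to spare on each side.
- pocket_2 (a point): Centre of the floor of pocket 2 of the tray, 12 mm above the bench and 28 mm below the tray's top face. Any foot fits any pocket with 5 mm to spare on each side.
- pocket_3 (a point): Centre of the floor of pocket 3 of the tray, 12 mm above the bench and 28 mm below the tray's top face. Any foot fits any pocket with 5 mm to spare on each side.
- pocket_4 (a point): Centre of the floor of pocket 4 of the tray, 12 mm above the bench and 28 mm below the tray's top face. Any foot fits any pocket with 5 mm to spare on each side.
- meter: Moisture meter, 0.2 kg, loose, hanging upright in its stand. Origin: the tip of its stylus when not pressed; z up along the meter. From the tip upward: steel stylus pin to 30 mm; square black shank 24 x 24 mm to 75 mm; square black flange 56 x 56 mm from 75 to 81 mm; grey handle from 81 to 161 mm, 44 mm wide along its x and 30 mm thick along its y (grip it across the 30 mm, well above the flange).
- meter_tip (a point): Tip of the meter's stylus, which points straight down (moves with the stylus).
- stylus (a joint): How far the spring-loaded stylus is pressed into the meter, m: 0 free, 0.010 fully in. Gives way at about 1.5 N and takes 4.5 N fully in.
- stand: Fixed grey holder for the meter, 110 x 110 mm, 90 mm high; its top plate (12 mm thick) has a square opening 36 x 36 mm in the middle, open below to a base 8 mm thick, with side walls on its +y and -y sides. The meter's shank goes through the opening and its flange rests on the top. Origin: centre of its underside, x and y along its sides.
- stand_seat (a point): Centre of the opening, at the top face of the stand, 90 mm above the bench. With the meter hung home its tip is 75 mm below this point.
- checker: Fixed check post: dark square base 85 x 85 x 12 mm, grey round pillar 40 mm diameter, and on top a brass stud 28 mm diameter; 60 mm high in all. Origin: centre of its underside.
- checker_stud (a point): Centre of the flat top of the brass stud, 60 mm above the bench: the meter's reference point.
- wax_jar: Wax jar, 70 mm diameter, 75 mm high, standing beyond the feet; leave it alone. Origin: centre of its underside.
- gouge: Turning gouge with dark wooden handle, 240 mm long, lying on the bench between the robot and the tray; leave it alone. Origin: under its middle.

How it is judged:
On the way, in this order (a step that is already met when the one before it is completed fails the run):
1. every foot stands upright in a pocket of the tray, let go (((horizontal distance between foot_1 and pocket_1 below 0.01 m and z of foot_1 in the frame of pocket_1 below 0.005 m) or (horizontal distance between foot_1 and pocket_2 below 0.01 m and z of foot_1 in the frame of pocket_2 below 0.005 m) or (horizontal distance between foot_1 and pocket_3 below 0.01 m and z of foot_1 in the frame of pocket_3 below 0.005 m) or (horizontal distance between foot_1 and pocket_4 below 0.01 m and z of foot_1 in the frame of pocket_4 below 0.005 m)) and angle between each of foot_1, foot_2, foot_3, foot_4's own z axis and vertical below 0.1 rad and linear speed of each of foot_1, foot_2, foot_3, foot_4 below 0.03 m/s and contact force between the fingers and foot_1 below 0.1 N and ((horizontal distance between foot_2 and pocket_1 below 0.01 m and z of foot_2 in the frame of pocket_1 below 0.005 m) or (horizontal distance between foot_2 and pocket_2 below 0.01 m and z of foot_2 in the frame of pocket_2 below 0.005 m) or (horizontal distance between foot_2 and pocket_3 below 0.01 m and z of foot_2 in the frame of pocket_3 below 0.005 m) or (horizontal distance between foot_2 and pocket_4 below 0.01 m and z of foot_2 in the frame of pocket_4 below 0.005 m)) and contact force between the fingers and foot_2 below 0.1 N and ((horizontal distance between foot_3 and pocket_1 below 0.01 m and z of foot_3 in the frame of pocket_1 below 0.005 m) or (horizontal distance between foot_3 and pocket_2 below 0.01 m and z of foot_3 in the frame of pocket_2 below 0.005 m) or (horizontal distance between foot_3 and pocket_3 below 0.01 m and z of foot_3 in the frame of pocket_3 below 0.005 m) or (horizontal distance between foot_3 and pocket_4 below 0.01 m and z of foot_3 in the frame of pocket_4 below 0.005 m)) and contact force between the fingers and foot_3 below 0.1 N and ((horizontal distance between foot_4 and pocket_1 below 0.01 m and z of foot_4 in the frame of pocket_1 below 0.005 m) or (horizontal distance between foot_4 and pocket_2 below 0.01 m and z of foot_4 in the frame of pocket_2 below 0.005 m) or (horizontal distance between foot_4 and pocket_3 below 0.01 m and z of foot_4 in the frame of pocket_3 below 0.005 m) or (horizontal distance between foot_4 and pocket_4 below 0.01 m and z of foot_4 in the frame of pocket_4 below 0.005 m)) and contact force between the fingers and foot_4 below 0.1 N), for 0.2 s.
2. the meter's tip touches the brass stud of the check post (distance between meter_tip and checker_stud below 0.009 m and contact force between meter and checker above 0.5 N), for 0.2 s.
3. the meter's tip touches the dot of the 58 mm foot (distance between meter_tip and foot_1_mark below 0.009 m and contact force between meter and foot_1 above 0.5 N), for 0.2 s.
4. the meter's tip touches the dot of the 70 mm foot (distance between meter_tip and foot_2_mark below 0.009 m and contact force between meter and foot_2 above 0.5 N), for 0.2 s.
5. the meter's tip touches the dot of the 82 mm foot (distance between meter_tip and foot_3_mark below 0.009 m and contact force between meter and foot_3 above 0.5 N), for 0.2 s.
6. the meter's tip touches the dot of the 94 mm foot (distance between meter_tip and foot_4_mark below 0.009 m and contact force between meter and foot_4 above 0.5 N), for 0.2 s.
7. the meter's tip touches the brass stud once more (all of step 2), for 0.2 s.
At the end, for the whole second after the job is handed in: Every foot rests let go in a pocket (within 10 mm of its centre, under 5 mm off its floor, tilt under 0.1 rad); the meter hangs in its stand (within 12 mm, flange within 6 mm of the top, tilt under 0.08 rad). Touches: tip within 9 mm, over 0.5 N, for 0.2 s (all of step 1 and horizontal distance between meter and stand_seat below 0.012 m and z of meter in the frame of stand_seat between -0.081 and -0.069 m and angle between meter's own z axis and vertical below 0.08 rad and linear speed of meter below 0.03 m/s); the robot touches nothing.
It fails at once if the wax jar is moved more than 30 mm (distance of wax_jar from where it was at the start of the episode above 0.03 m).
It fails at once if the gouge is moved more than 30 mm (distance of gouge from where it was at the start of the episode above 0.03 m).
It fails at once if the meter is pressed on the check post or a foot with more than 40 N (contact force between meter and checker above 40 N or contact force between meter and foot_1 above 40 N or contact force between meter and foot_2 above 40 N or contact force between meter and foot_3 above 40 N or contact force between meter and foot_4 above 40 N).
Of foot_1, foot_2, foot_3, foot_4 only 3 to 4 are there at a start; the rules pass over those that are not, and their reading is None.
At some moment in a run one of foot_1, foot_2, foot_3, foot_4 may be knocked a few centimetres aside while the robot is not near it.
It also fails if it takes over 208 s, if anything falls off the work surface, if the arm or the gripper's body presses on something with over 40 N, if the wrist force passes 120 N, or if a joint passes its speed limit or range.

ROBOT

A 7-joint arm with a two-finger parallel gripper is mounted at the origin on the work surface. World frame = base frame: x ahead of the robot, y to its left, z up, the work surface at z = 0. Lengths are in m, angles in rad, forces in N, time in s.
With the tool pointing down it reaches from about 0.425 to 0.875 m from the base axis. Payload 4.7 kg.
Tool frame: the origin (TCP) lies between the finger pads; the fingertips stand 19 mm ahead of it and the grasp point (between the pads) is the TCP (ctrl.tip_extent is the distance from the TCP to the fingertips, in m); z points along the fingers, y is the line along which they close (so a half turn about z gives the same grasp; the last joint's range is limited). The gripper opens to 87 mm and grips with 3 to 60 N. Pads are 19 mm wide; open, the fingers measure 117 mm over their backs; the gripper's body (75 mm by 190 mm) begins 51 mm behind the grasp point.
Start: joints at [1.272, 0.321, -0.07, 1.45, 0.023, 1.371, -0.057], TCP at [0.2, -0.618, 0.209] pointing down, gripper open.
Joint ranges: [-2.86, 2.86], [-0.3, 2.09], [-1.38, 1.24], [0.06, 2.45], [-1.56, 4.7], [0.09, 2.05], [-2.69, 2.69]. Speed limits (rad/s): [2.57, 2.57, 3.14, 3.14, 3.14, 3.14, 3.14].

INTERFACE

Orientations are given as a rotation vector (axis times angle).
In Python, from bench import ctrl gives the robot as it stands.
- The arm moves only by the shell command python3 -m crank 'ROWS' [OPENING] [FORCE]. ROWS is JSON, a list of rows, each an object of numbers: "tx", "ty", "tz": the shift along the tool's x, y, z in mm; "turn": the turn about the tool's z in units of 5 degrees (1.0 is 5 degrees). In form: [{"tx": .., "ty": .., "tz": .., "turn": ..}, ...]. A call has 1 to 5 rows; each row is the pose to reach, as a shift and turn from the pose commanded when the call began, along the tool's axes at that moment; what a row does not reach only later rows make up. A row lasts 1/8 s, in which the tool goes at most 62.5 mm and 10.7 degrees, less where a joint would pass 70% of its speed; a pose out of reach is approached as far as the arm can. A call with a gripper value outside its range is refused whole. OPENING is the finger opening in mm, from 0 to 87, set as the call begins (- or left out, the last holds). The fingers move at their own pace and stop on an object; FORCE is the grip in N (left out, the last holds). Time passes only in rows, so rows that repeat a pose let the fingers close. It gives the time, the measured TCP pose, the force, the opening and the grip force at its end, in the units of the state.
- ctrl.get_state(): the state, without advancing time (a new reading comes with each control period).
- ctrl.get_image(name): name is "scene" or "top" or "wrist"; returns (picture, depth): 420x560x3 uint8, red, green, blue; 420x560 float32, m along the optical axis (not along the pixel's ray), 0 where there is no reading.
- ctrl.camera_model(name): a dict with "intrinsics" (3x3 intrinsics, pixels), "origin" and "orientation" of the camera in the world. Camera axes: x right, y down, z forward; pixel columns grow to the right and rows downward; lengths in m; the calibration is good to about 2 mm. A picture is of the moment at which its call begins: read the wrist's pose just before it. camera_model takes no time and is no camera call; for the wrist camera it gives the pose at the moment of the call.
- ctrl.close_job(): hands the job in; it is judged then, once.
Trained networks look in the newest picture that a camera, given by its name, has taken for a name from the list of things; names that differ only in an ending like _2 or _b are one class to them, and where a whole thing is asked for, a point or a joint stands for the part that bears it (a point fixed in the world has none). Each returns a list of dicts, best first, with "confidence" (0 to 1); they miss things now and then, are a little off and sometimes report something else, mostly with a low value. They report only what shows in the picture. A call takes as long as a camera call.
- ctrl.recognise(camera, query): "xyz" ([x, y, z] in m, in world coordinates, good to about 4 mm: the middle of the surface that is visible of it).
- ctrl.mark_of(camera, query): "xyz" ([x, y, z] in m, in world coordinates, good to about 4 mm: a listed point, or the origin of a listed thing).
The state is a dict: "time": time; "joint_positions": joint angles; "qd": joint speeds; "joint_torque": joint torques, N m; "position": TCP position; "tool_rot": TCP orientation; "ft_force": force on the tool from outside, world axes, zero at the start; "torque": the same for the moment, N m; "grip_width": opening from 0.0 (shut) to 1.0 (fully open); "grip_force": force on a finger pad.
Only numpy, scipy, OpenCV 4.12 (cv2) and the standard library are available. Lean on these libraries where they do the work, as an engineer would, in place of code of your own. Each camera call takes 0.05 s, during which the arm holds its last target. There are 200 camera calls.

## Working session

There is one attempt and no reset: what is moved stays moved. The work goes in short steps, Python scripts to look and compute and a shell command to move; the robot and the scene stay as the last step left them, time stands still between calls to the robot, and variables do not carry over. Pictures are saved under pics/ and viewed, at most 14 in all, crops included, and the job is handed in when it is done.

```bash
ls; mkdir -p pics; cat > h.py <<'E'
import numpy as np, cv2
from bench import ctrl
from scipy.spatial.transform import Rotation as R
def snap(n,f=None):
    rgb,d=ctrl.get_image(n)
    if f: cv2.imwrite('pics/'+f,cv2.cvtColor(rgb,cv2.COLOR_RGB2BGR))
    return rgb,d
def cloud(d,m):
    K=np.array(m['intrinsics']);v,u=np.indices(d.shape)
    p=np.stack([(u-K[0,2])/K[0,0]*d,(v-K[1,2])/K[1,1]*d,d],-1)
    o=np.array(m['orientation'],float)
    Rm=o if o.shape==(3,3) else R.from_rotvec(o).as_matrix()
    return p@Rm.T+np.array(m['origin'])
E
python3 - <<'E'
from h import *
s=ctrl.get_state();print({k:np.round(v,3).tolist() for k,v in s.items()})
for n in('scene','top'):
    m=ctrl.camera_model(n);print(n,m)
    rgb,d=snap(n,n+'0.png');np.save(n+'.npy',cloud(d,m));
    for q in ('tray','foot_1','foot_1_mark','foot_2_mark','meter','stand','stand_seat','checker_stud','wax_jar','gouge','pocket_1'):
        for f in ('mark_of',):
            print(n,q,[(np.round(r['xyz'],3).tolist(),round(r['confidence'],2)) for r in getattr(ctrl,f)(n,q)])
E
```

```text
pics
{'time': 0.0, 'joint_positions': [1.272, 0.322, -0.07, 1.452, 0.023, 1.371, -0.057], 'qd': [0.0, 0.0, 0.001, 0.0, -0.003, 0.0, 0.0], 'joint_torque': [-0.001, -49.129, -0.404, -31.253, -0.064, 0.044, 0.0], 'position': [0.2, -0.618, 0.208], 'tool_rot': [-3.101, -0.489, 0.001], 'ft_force': [0.115, -0.18, -0.57], 'torque': [-0.02, -0.02, 0.038], 'grip_force': 0.0, 'grip_width': 1.004}
scene {'intrinsics': array([[410.22769712,   0.        , 277.19844613],
       [  0.        , 410.22769712, 213.92849405],
       [  0.        ,   0.        ,   1.        ]]), 'origin': array([1.25361138, 0.07414979, 0.68971058]), 'orientation': array([-1.66429117, -1.79727979,  0.83262236])}
scene tray [([0.633, 0.0, 0.001], 0.91), ([0.581, 0.347, -0.002], 0.23)]
scene foot_1 [([0.607, 0.23, -0.0], 0.75), ([0.438, 0.23, -0.005], 0.74), ([0.578, 0.349, -0.002], 0.69), ([0.58, 0.344, 0.081], 0.23)]
scene foot_1_mark [([0.433, 0.239, 0.059], 0.79)]
scene foot_2_mark [([0.607, 0.231, 0.068], 0.91)]
scene meter []
scene stand [([0.595, -0.375, -0.002], 0.66), ([0.607, 0.228, 0.066], 0.54)]
scene stand_seat
[... 927 characters left out ...]
0], 0.6), ([0.608, 0.231, 0.002], 0.56)]
top foot_1_mark [([0.435, 0.231, 0.061], 0.74)]
top foot_2_mark [([0.606, 0.227, 0.072], 0.6), ([0.584, 0.347, 0.083], 0.41)]
top meter [([0.597, -0.375, 0.018], 0.71), ([0.433, 0.233, 0.001], 0.28)]
top stand [([0.6, -0.377, 0.0], 0.94)]
top stand_seat [([0.598, -0.372, 0.09], 0.88), ([0.678, -0.044, 0.019], 0.45)]
top checker_stud [([0.424, -0.292, 0.054], 0.61)]
top wax_jar [([0.744, 0.214, 0.001], 0.66), ([0.384, -0.004, -0.002], 0.43)]
top gouge [([0.385, -0.006, -0.005], 0.87), ([0.672, 0.054, 0.014], 0.63)]
top pocket_1 [([0.582, -0.054, 0.012], 0.87), ([0.674, 0.052, 0.011], 0.84), ([0.576, 0.041, 0.015], 0.69), ([0.678, -0.044, 0.015], 0.66)]
```

View pics/top0.png

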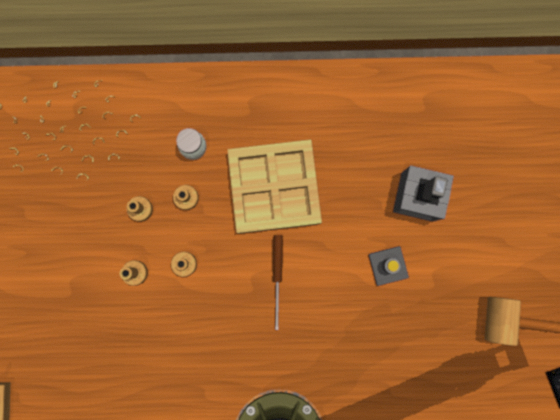

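View pics/scene0.png

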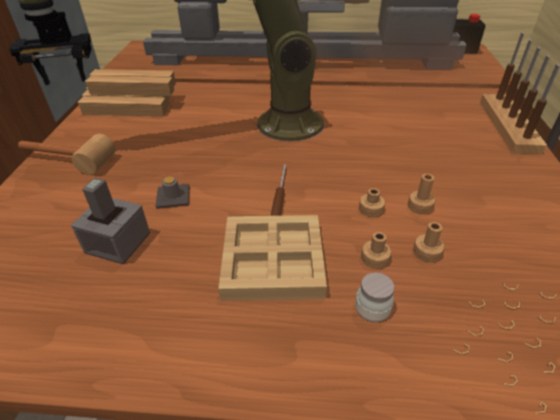

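```bash
python3 - <<'E'
from h import *
for n in('top','scene'):
    P=np.load(n+'.npy')
    def reg(name,x,y,r,z0,z1):
        q=P[(np.hypot(P[...,0]-x,P[...,1]-y)<r)&(P[...,2]>z0)&(P[...,2]<z1)]
        if len(q)<5: print(n,name,len(q));return
        q=q.astype(np.float32);c,w,a=cv2.minAreaRect(q[:,:2])
        print(n,name,len(q),'mean',q.mean(0).round(4),'rect',np.round(c,4),np.round(w,4),round(a,1),'zmed',np.median(q[:,2]).round(4))
    for x,y in((.435,.232),(.607,.23),(.58,.347),(.418,.361)):
        q=P[(np.hypot(P[...,0]-x,P[...,1]-y)<.035)];
        z=np.percentile(q[:,2],99); reg('top',x,y,.035,z-.006,z+.006); reg('base',x,y,.045,.022,.034)
    reg('tray',.631,.002,.17,.034,.046)
    reg('stand',.598,-.375,.1,.084,.096); reg('handle',.598,-.375,.1,.160,.18);reg('handleside',.598,-.375,.1,.110,.15); 
    reg('stud',.423,-.291,.03,.054,.066); reg('jar',.742,.212,.06,.07,.08); reg('gouge',.384,-.003,.15,.008,.04)
E
```

```text
Traceback (most recent call last):
cv2.error: OpenCV(4.12.0) /io/opencv/modules/imgproc/src/convhull.cpp:143: error: (-215:Assertion failed) total >= 0 && (depth == CV_32F || depth == CV_32S) in function 'convexHull'
```

The top view shows four upright feet at px (138,208), (185,197), (132,273) and (183,264). The jar is at (191,144), the tray at (275,186), the stand with meter at (424,192), the check post at (390,266) and the gouge at (278,282). The scene view agrees.

```bash
cat >> h.py <<'E'
def reg(P,name,x,y,r,z0,z1):
    q=P[(np.hypot(P[...,0]-x,P[...,1]-y)<r)&(P[...,2]>z0)&(P[...,2]<z1)]
    if len(q)<5: print(name,len(q));return
    q=np.ascontiguousarray(q,np.float32);c,w,a=cv2.minAreaRect(np.ascontiguousarray(q[:,:2]))
    print(name,len(q),'mean',q.mean(0).round(4),'rect',np.round(c,4),np.round(w,4),round(a,1),'zmed',np.median(q[:,2]).round(4))
E
python3 - <<'E'
from h import *
for n in('top','scene'):
    P=np.load(n+'.npy');print(n)
    for x,y in((.435,.232),(.607,.23),(.58,.347),(.418,.361)):
        q=P[(np.hypot(P[...,0]-x,P[...,1]-y)<.035)];
        z=np.percentile(q[:,2],99); reg(P,'top',x,y,.035,z-.006,z+.006); reg(P,'base',x,y,.045,.022,.034)
    reg(P,'tray',.631,.002,.17,.034,.046)
    reg(P,'stand',.598,-.375,.1,.084,.096); reg(P,'handle',.598,-.375,.1,.160,.19);reg(P,'handleside',.598,-.375,.1,.110,.15); 
    reg(P,'stud',.423,-.291,.03,.054,.066); reg(P,'jar',.742,.212,.06,.07,.08); reg(P,'gouge',.384,-.003,.15,.008,.04)
E
```

```text
top
top 89 mean [0.4366 0.2334 0.0595] rect [0.4368 0.2331] [0.0273 0.0246] 88.8 zmed 0.0593
base 347 mean [0.4364 0.2315 0.0297] rect [0.4369 0.2329] [0.0614 0.0606] 88.8 zmed 0.03
top 87 mean [0.6084 0.2278 0.0712] rect [0.6086 0.2277] [0.0269 0.0281] 36.3 zmed 0.0707
base 308 mean [0.6059 0.2252 0.0294] rect [0.608 0.227] [0.0615 0.0631] 86.2 zmed 0.0298
top 104 mean [0.5814 0.3467 0.0829] rect [0.5808 0.3473] [0.0281 0.0279] 70.5 zmed 0.0823
base 267 mean [0.5782 0.3411 0.0296] rect [0.5802 0.3458] [0.0591 0.0629] 60.3 zmed 0.0299
top 97 mean [0.4168 0.3594 0.0955] rect [0.4169 0.3593] [0.0279 0.0269] 21.8 zmed 0.0955
base 281 mean [0.4171 0.3523 0.0295] rect [0.4175 0.3577] [0.0627 0.0583] 7.2 zmed 0.0298
tray 3756 mean [ 0.6291 -0.001   0.0402] rect [ 0.6306 -0.0007] [0.2169 0.2162] 5.4 zmed 0.0403
stand 1456 mean [ 0.5962 -0.3677  0.0903] rect [ 0.5992 -0.3744] [0.1125 0.1111] 75.5 zmed 0.0903
handle 287 mean [ 0.598  -0.3752  0.1745] rect [ 0.5988 -0.3775] [0.0315 0.0449] 78.3 zmed 0.1758
handleside 113 mean [ 0.5942 -0.366   0.1298] rect [ 0.5965 -0.3666] [0.0499 0.0237] 16.
[... 1008 characters left out ...]
5 zmed 0.0309
tray 4333 mean [6.431e-01 3.000e-04 4.080e-02] rect [ 6.294e-01 -6.000e-04] [0.22   0.2162] 5.4 zmed 0.0411
stand 1169 mean [ 0.6145 -0.3639  0.091 ] rect [ 0.5982 -0.3749] [0.1148 0.1116] 75.0 zmed 0.0912
handle 324 mean [ 0.6048 -0.3734  0.1726] rect [ 0.5996 -0.3761] [0.0314 0.0446] 72.1 zmed 0.1753
handleside 365 mean [ 0.6094 -0.3706  0.1304] rect [ 0.6089 -0.3691] [0.0284 0.0495] 39.4 zmed 0.1311
stud 116 mean [ 0.424  -0.2877  0.059 ] rect [ 0.4216 -0.2887] [0.0349 0.0376] 29.9 zmed 0.0592
jar 698 mean [0.7467 0.2105 0.0759] rect [0.745  0.2106] [0.0606 0.0604] 42.3 zmed 0.0761
gouge 346 mean [ 0.4342 -0.0026  0.0242] rect [0.406  0.0323] [0.1173 0.2664] 79.3 zmed 0.0249
```

Both cameras agree to 1–2 mm. The feet tops are at heights 58/70/82/94, the tray yaw is 5.4° and the stand face runs at 75.3°. I'll move up, go around toward the feet and turn so that the closing axis runs along world x.

```bash
cat >> h.py <<'E'
def plan(*wps):
    """shifts for crank from the present pose; waypoint=(x,y,z,azimuth of tool x in deg)"""
    s=ctrl.get_state();p=np.array(s['position']);Rm=R.from_rotvec(s['tool_rot']).as_matrix()
    print('t',round(s['time'],2),'p',p.round(4),'az',np.degrees(np.arctan2(Rm[1,0],Rm[0,0])).round(2),'zt',Rm[:,2].round(4),'w',np.round(s['grip_width'],3),'f',np.round(s['ft_force'],2))
    for x,y,z,a in wps:
        d=Rm.T@(np.array([x,y,z])-p)*1000
        az=np.degrees(np.arctan2(Rm[1,0],Rm[0,0]));da=(az-a+180)%360-180
        print('tx %.1f ty %.1f tz %.1f turn %.2f rows %d'%(*d,da/5,max(np.ceil(np.linalg.norm(d)/62.5),np.ceil(abs(da)/10.7))))
        p=np.array([x,y,z]);c,sn=np.cos(np.radians(a)),np.sin(np.radians(a));Rm=np.array([[c,sn,0],[sn,-c,0],[0,0,-1.]])
E
python3 -m crank '[{"tz":-50},{"tx":230,"ty":-146,"tz":-90,"turn":-7},{"tx":230,"ty":-146,"tz":-90,"turn":-7},{"tx":230,"ty":-146,"tz":-90,"turn":-7},{"tx":230,"ty":-146,"tz":-90,"turn":-7}]' 87 20
python3 - <<'E'
from h import *
plan((.53,-.1,.28,90),(.4368,.2331,.2,90))
E
```

```text
t 1.2 p [ 0.2    -0.6185  0.209 ] az 17.92 zt [ 0.e+00 -1.e-04 -1.e+00] w 0.996 f [-0.89  0.02  0.01]
tx 473.5 ty -391.7 tz -71.1 turn -14.42 rows 10
tx 333.1 ty -93.2 tz 80.0 turn 0.00 rows 6$[0]: bad value
```

Rows seem to need all four keys.

```bash
python3 -m crank '[{"tx":0,"ty":0,"tz":-60,"turn":0},{"tx":240,"ty":-196,"tz":-75,"turn":-7},{"tx":240,"ty":-196,"tz":-75,"turn":-7},{"tx":240,"ty":-196,"tz":-75,"turn":-7},{"tx":240,"ty":-196,"tz":-75,"turn":-7}]' 87 20
python3 - <<'E'
from h import *
plan((.53,-.1,.28,90),(.4368,.2331,.2,90))
E
```

```text
time: 1.82
position: [0.3364, -0.4069, 0.2814]
tool_rot: [2.81, 1.403, 0.0]
ft_force: [0.9, 0.0, -0.1]
grip_width: 1.0
grip_force: 0.0
t 1.82 p [ 0.3364 -0.4069  0.2814] az 53.08 zt [ 4.e-04 -8.e-04 -1.e+00] w 1.0 f [ 0.95  0.01 -0.08]
tx 361.6 ty -29.6 tz 1.2 turn -7.38 rows 6
tx 333.1 ty -93.2 tz 80.0 turn 0.00 rows 6
```

```bash
python3 -m crank '[{"tx":362,"ty":-30,"tz":1,"turn":-7.4},{"tx":362,"ty":-30,"tz":1,"turn":-7.4},{"tx":362,"ty":-30,"tz":1,"turn":-7.4},{"tx":362,"ty":-30,"tz":1,"turn":-7.4},{"tx":362,"ty":-30,"tz":1,"turn":-7.4}]' 
python3 - <<'E'
from h import *
plan((.56,.05,.28,90),(.4368,.2331,.15,90))
E
```

```text
time: 2.45
position: [0.5034, -0.143, 0.2806]
tool_rot: [2.222, 2.219, -0.0]
ft_force: [0.9, -0.7, 0.4]
grip_width: 0.999
grip_force: 0.0
t 2.45 p [ 0.5034 -0.143   0.2806] az 89.93 zt [ 0.001  -0.0011 -1.    ] w 0.999 f [ 0.88 -0.68  0.42]
tx 193.1 ty 56.4 tz 0.5 turn -0.01 rows 4
tx 183.1 ty -123.2 tz 130.0 turn 0.00 rows 5
```

```bash
python3 -m crank '[{"tx":190,"ty":0,"tz":0,"turn":0},{"tx":190,"ty":0,"tz":0,"turn":0},{"tx":190,"ty":0,"tz":0,"turn":0},{"tx":250,"ty":-20,"tz":0,"turn":0},{"tx":310,"ty":-45,"tz":20,"turn":0}]' 
python3 -m crank '[{"tx":66,"ty":-22,"tz":60,"turn":0},{"tx":66,"ty":-22,"tz":110,"turn":0},{"tx":66,"ty":-22,"tz":110,"turn":0},{"tx":66,"ty":-22,"tz":110,"turn":0}]' 
python3 - <<'E'
from h import *
plan((.4368,.2331,.052,90))
P=cloud(snap('top')[1],ctrl.camera_model('top'))
for x,y in((.608,.228),(.581,.347),(.417,.36)):reg(P,'base',x,y,.045,.022,.034)
print([(np.round(r['xyz'],3).tolist(),round(r['confidence'],2)) for r in ctrl.mark_of('top','foot_1')])
m=ctrl.camera_model('wrist');P=cloud(snap('wrist')[1],m);reg(P,'top',.437,.233,.04,.053,.066)
E
```

```text
time: 3.08
position: [0.4612, 0.1606, 0.2636]
tool_rot: [2.221, 2.22, 0.004]
ft_force: [0.5, 1.5, 0.2]
grip_width: 1.001
grip_force: 0.0
time: 3.58
position: [0.4398, 0.2234, 0.1532]
tool_rot: [-2.224, -2.219, 0.0]
ft_force: [1.7, 0.9, 0.9]
grip_width: 0.999
grip_force: 0.0
t 3.58 p [0.4398 0.2234 0.1532] az 89.89 zt [-0.  0. -1.] w 0.999 f [1.69 0.9  0.92]
tx 9.7 ty -3.0 tz 101.2 turn -0.02 rows 2
base 306 mean [0.606  0.2253 0.0296] rect [0.608 0.228] [0.0623 0.0622] 31.1 zmed 0.0298
base 288 mean [0.578  0.3409 0.0296] rect [0.58  0.346] [0.0611 0.0616] 62.4 zmed 0.0299
base 0
[([0.576, 0.349, 0.002], 0.92), ([0.435, 0.231, 0.002], 0.86), ([0.612, 0.23, 0.002], 0.7)]
top 854 mean [0.4358 0.2361 0.058 ] rect [0.4358 0.2356] [0.029  0.0291] 31.5 zmed 0.0581
```

```bash
python3 -m crank '[{"tx":11,"ty":-3.3,"tz":40,"turn":0},{"tx":11,"ty":-3.3,"tz":80,"turn":0},{"tx":11,"ty":-3.3,"tz":101,"turn":0},{"tx":11,"ty":-3.3,"tz":101,"turn":0},{"tx":11,"ty":-3.3,"tz":101,"turn":0}]' 
python3 -m crank '[{"tx":0,"ty":0,"tz":0,"turn":0},{"tx":0,"ty":0,"tz":0,"turn":0},{"tx":0,"ty":0,"tz":0,"turn":0},{"tx":0,"ty":0,"tz":0,"turn":0},{"tx":0,"ty":0,"tz":0,"turn":0}]' 20 25
python3 -c "
from h import *
plan((.44,.233,.2,90),(.579,.0417,.2,90),(.579,.0417,.068,90))"
```

```text
time: 4.35
position: [0.4375, 0.2351, 0.0532]
tool_rot: [2.223, 2.218, 0.004]
ft_force: [-0.8, -0.1, -0.0]
grip_width: 1.0
grip_force: 0.0
time: 4.97
position: [0.4358, 0.2349, 0.0515]
tool_rot: [-2.223, -2.22, 0.0]
ft_force: [0.9, -0.3, 0.6]
grip_width: 0.516
grip_force: 0.0
t 4.97 p [0.4358 0.2349 0.0515] az 89.93 zt [-1.e-04 -1.e-04 -1.e+00] w 0.516 f [ 0.9  -0.33  0.57]
tx -1.9 ty 4.2 tz -148.5 turn -0.01 rows 3
tx -191.3 ty 139.0 tz 0.0 turn 0.00 rows 4
tx 0.0 ty 0.0 tz 132.0 turn 0.00 rows 3
```

```bash
python3 -m crank '[{"tx":0,"ty":0,"tz":0,"turn":0},{"tx":0,"ty":0,"tz":0,"turn":0},{"tx":0,"ty":0,"tz":0,"turn":0},{"tx":0,"ty":0,"tz":0,"turn":0}]' 20 25
python3 -m crank '[{"tx":0,"ty":0,"tz":-40,"turn":0},{"tx":0,"ty":0,"tz":-85,"turn":0},{"tx":0,"ty":0,"tz":-110,"turn":0},{"tx":0,"ty":0,"tz":-120,"turn":0},{"tx":0,"ty":0,"tz":-120,"turn":0}]'
python3 -c "
from h import *
plan((.588,-.052,.172,90),(.588,-.052,.068,90))"
```

```text
time: 5.48
position: [0.4359, 0.2348, 0.0515]
tool_rot: [-2.223, -2.22, 0.0]
ft_force: [-0.5, 0.2, 0.7]
grip_width: 0.233
grip_force: 0.0
time: 6.1
position: [0.436, 0.2348, 0.1714]
tool_rot: [2.223, 2.219, 0.0]
ft_force: [0.9, 0.3, 0.5]
grip_width: 0.23
grip_force: 0.0
t 6.1 p [0.436  0.2348 0.1714] az 89.91 zt [ 4.e-04 -3.e-04 -1.e+00] w 0.23 f [0.86 0.28 0.5 ]
tx -286.5 ty 152.5 tz -0.4 turn -0.02 rows 6
tx 0.0 ty 0.0 tz 104.0 turn 0.00 rows 2
```

```bash
python3 - <<'E'
from h import *
rgb,d=snap('wrist','w1.png')
P=cloud(d,ctrl.camera_model('wrist'))
print([(np.round(r['xyz'],3).tolist(),round(r['confidence'],2)) for r in ctrl.mark_of('wrist','foot_1')])
snap('scene','s1.png')
print([(np.round(r['xyz'],3).tolist(),round(r['confidence'],2)) for r in ctrl.mark_of('scene','foot_1')])
a=cv2.imread('pics/w1.png');b=cv2.imread('pics/s1.png')
cv2.imwrite('pics/c1.png',cv2.resize(np.hstack([a,b]),(800,300)))
E
```

```text
[([0.415, 0.357, 0.004], 0.88), ([0.609, 0.224, -0.001], 0.67), ([0.582, 0.347, 0.001], 0.67), ([0.437, 0.234, -0.002], 0.6)]
[([0.439, 0.228, -0.003], 0.83), ([0.58, 0.348, 0.0], 0.82), ([0.414, 0.361, 0.006], 0.81), ([0.61, 0.228, -0.001], 0.77)]
```

View pics/c1.png

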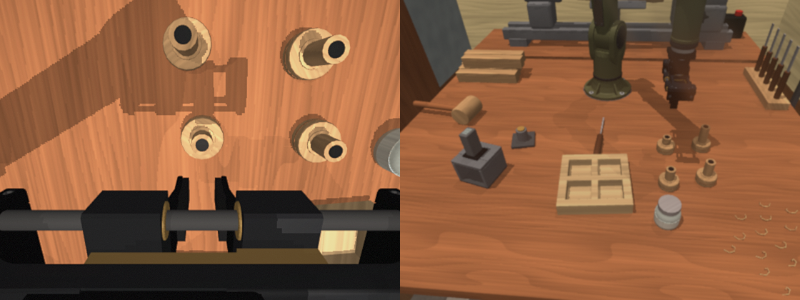

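```bash
python3 - <<'E'
from h import *
s=ctrl.get_state();p=np.array(s['position'])
for n,f in(('scene','s1.png'),('wrist','w1.png')):
    m=ctrl.camera_model(n);K=m['intrinsics'];Rm=R.from_rotvec(m['orientation']).as_matrix()
    im=cv2.imread('pics/'+f)
    for q,c in((p,(0,0,255)),(p-[0,0,.019],(0,255,0)),(np.array([p[0],p[1],.058]),(255,0,0))):
        x=Rm.T@(q-m['origin']);u=K@x/x[2];print(n,q.round(3),u[:2].round(1))
        cv2.circle(im,(int(u[0]),int(u[1])),3,c,-1)
    cv2.imwrite('pics/p_'+f,im)
    print(m['origin'].round(3),Rm[:,2].round(3))
a=cv2.imread('pics/p_w1.png');b=cv2.imread('pics/p_s1.png')[60:240,340:500]
cv2.imwrite('pics/c2.png',np.hstack([cv2.resize(a,(480,360)),cv2.resize(b,(320,360))]))
# depth profile on fingers
P=cloud(ctrl.get_image('scene')[1],ctrl.camera_model('scene'))
q=P[(np.hypot(P[...,0]-.45,P[...,1]-.235)<.12)&(P[...,2]>.12)&(P[...,2]<.3)]
for z in np.arange(.12,.3,.02):
    w=q[(q[:,2]>=z)&(q[:,2]<z+.02)]
    if len(w):print(z.round(2),len(w),w.min(0).round(3),w.max(0).round(3))
E
```

```text
scene [0.435 0.235 0.17 ] [380.7 152.8]
scene [0.435 0.235 0.151] [379.5 159.8]
scene [0.435 0.235 0.058] [374.  191.4]
[1.254 0.074 0.69 ] [-0.749 -0.075 -0.659]
wrist [0.435 0.235 0.17 ] [283.9 255.1]
wrist [0.435 0.235 0.151] [283.8 242.6]
wrist [0.435 0.235 0.058] [283.4 203. ]
[0.434 0.319 0.346] [-0.001 -0.303 -0.953]
0.18 71 [0.416 0.224 0.185] [0.456 0.246 0.2  ]
0.2 58 [0.451 0.223 0.2  ] [0.458 0.246 0.216]
0.24 86 [0.355 0.197 0.254] [0.524 0.271 0.26 ]
0.26 591 [0.35  0.197 0.26 ] [0.529 0.273 0.28 ]
0.28 1011 [0.34  0.197 0.28 ] [0.534 0.272 0.3  ]
```

View pics/c2.png

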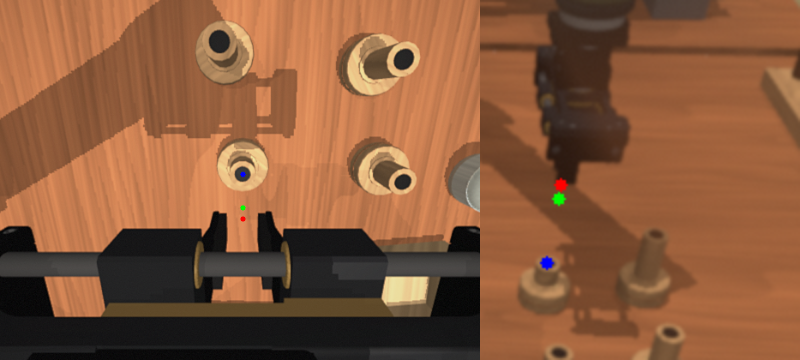

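```bash
python3 - <<'E'
from h import *
print([a for a in dir(ctrl) if not a.startswith('_')],getattr(ctrl,'tip_extent',None))
P=cloud(ctrl.get_image('wrist')[1],ctrl.camera_model('wrist'));p=np.array(ctrl.get_state()['position']);print(p)
q=P[(np.hypot(P[...,0]-p[0],P[...,1]-p[1])<.05)&(P[...,2]>.1)]
h,e=np.histogram(q[:,2],bins=np.arange(.1,.32,.004))
print([(round(b,3),int(a)) for a,b in zip(h,e) if a])
print(q[q[:,2]<.2].min(0),q[q[:,2]<.2].max(0))
E
```

```text
['MotionError', 'camera_model', 'close_job', 'get_image', 'get_state', 'mark_of', 'recognise', 'tip_extent'] 0.019
[0.43535123 0.23472153 0.17062609]
[(np.float64(0.18), 7), (np.float64(0.184), 108), (np.float64(0.188), 126), (np.float64(0.192), 165), (np.float64(0.196), 141), (np.float64(0.2), 180), (np.float64(0.204), 170), (np.float64(0.208), 255), (np.float64(0.212), 191), (np.float64(0.216), 200), (np.float64(0.22), 266), (np.float64(0.224), 223), (np.float64(0.228), 179), (np.float64(0.232), 375), (np.float64(0.236), 66), (np.float64(0.24), 86), (np.float64(0.244), 89), (np.float64(0.248), 108), (np.float64(0.252), 116), (np.float64(0.256), 321), (np.float64(0.26), 915), (np.float64(0.264), 1232), (np.float64(0.268), 3509), (np.float64(0.272), 2066), (np.float64(0.276), 10385), (np.float64(0.28), 3905), (np.float64(0.284), 2533), (np.float64(0.288), 5432), (np.float64(0.292), 7003), (np.float64(0.296), 6151), (np.float64(0.3), 148)]
[0.41557953 0.22656175 0.18254622] [0.45332945 0.24764172 0.19998977]
```

The real fingertips are about 32 mm higher than the reported pose implies: depth from two cameras puts them at 0.183 against a reported 0.151. x and y agree. So the first grasp closed above the foot, which hasn't moved. I'll go down 32 mm further.

```bash
python3 -m crank '[{"tx":0,"ty":0,"tz":0,"turn":0},{"tx":0,"ty":0,"tz":0,"turn":0},{"tx":0,"ty":0,"tz":0,"turn":0},{"tx":0,"ty":0,"tz":40,"turn":0},{"tx":0,"ty":0,"tz":80,"turn":0}]' 66 25
python3 -m crank '[{"tx":0,"ty":0,"tz":30,"turn":0},{"tx":0,"ty":0,"tz":60,"turn":0},{"tx":0,"ty":0,"tz":68,"turn":0},{"tx":0,"ty":0,"tz":68,"turn":0},{"tx":0,"ty":0,"tz":68,"turn":0}]'
python3 -m crank '[{"tx":0,"ty":0,"tz":0,"turn":0},{"tx":0,"ty":0,"tz":0,"turn":0},{"tx":0,"ty":0,"tz":0,"turn":0},{"tx":0,"ty":0,"tz":0,"turn":0},{"tx":0,"ty":0,"tz":0,"turn":0}]' 20 25
python3 -c "
from h import *
plan((.588,-.052,.172,90),(.588,-.052,.068,90));print(ctrl.get_state()['grip_force'])"
```

```text
time: 7.02
position: [0.4366, 0.2348, 0.0911]
tool_rot: [2.222, 2.218, 0.002]
ft_force: [0.8, -0.9, 0.6]
grip_width: 0.702
grip_force: 0.0
time: 7.65
position: [0.4369, 0.2354, 0.0248]
tool_rot: [2.222, 2.219, 0.003]
ft_force: [0.5, 0.7, -0.5]
grip_width: 0.756
grip_force: 0.0
time: 8.28
position: [0.436, 0.2349, 0.0236]
tool_rot: [2.223, 2.22, 0.0]
ft_force: [0.6, -0.1, 0.1]
grip_width: 0.337
grip_force: 25.0
t 8.28 p [0.436  0.2349 0.0236] az 89.92 zt [ 2.e-04 -1.e-04 -1.e+00] w 0.337 f [ 0.65 -0.14  0.14]
tx -286.7 ty 152.4 tz -148.4 turn -0.02 rows 6
tx 0.0 ty 0.0 tz 104.0 turn 0.00 rows 2
24.999897480010986
```

```bash
python3 -m crank '[{"tx":0,"ty":0,"tz":-40,"turn":0},{"tx":0,"ty":0,"tz":-80,"turn":0},{"tx":0,"ty":0,"tz":-120,"turn":0},{"tx":-50,"ty":26,"tz":-125,"turn":0},{"tx":-100,"ty":53,"tz":-125,"turn":0}]'
python3 -m crank '[{"tx":-50,"ty":26,"tz":0,"turn":0},{"tx":-100,"ty":53,"tz":0,"turn":0},{"tx":-150,"ty":80,"tz":0,"turn":0},{"tx":-187,"ty":99.5,"tz":0,"turn":0},{"tx":-187,"ty":99.5,"tz":0,"turn":0}]'
python3 -m crank '[{"tx":0,"ty":0,"tz":0,"turn":0},{"tx":0,"ty":0,"tz":0,"turn":0}]'
python3 - <<'E'
from h import *
plan((.588,-.052,.0376,90));print(ctrl.get_state()['grip_force'])
P=cloud(ctrl.get_image('scene')[1],ctrl.camera_model('scene'))
reg(P,'base',.588,-.052,.06,.12,.16);
E
```

```text
time: 8.9
position: [0.4897, 0.1341, 0.1496]
tool_rot: [2.219, 2.221, 0.002]
ft_force: [0.5, 0.6, -1.8]
grip_width: 0.339
grip_force: 25.0
time: 9.52
position: [0.5885, -0.0573, 0.1473]
tool_rot: [-2.23, -2.211, 0.002]
ft_force: [0.1, 1.1, -1.9]
grip_width: 0.334
grip_force: 25.0
time: 9.78
position: [0.5875, -0.0504, 0.1485]
tool_rot: [-2.22, -2.223, 0.0]
ft_force: [-0.1, 0.2, -0.7]
grip_width: 0.339
grip_force: 25.0
t 9.78 p [ 0.5875 -0.0504  0.1485] az 90.08 zt [-4.e-04  3.e-04 -1.e+00] w 0.339 f [-0.1   0.15 -0.66]
tx -1.6 ty 0.5 tz 110.9 turn 0.02 rows 2
24.999739229679108
base 529 mean [ 0.6055 -0.0479  0.1487] rect [ 0.5959 -0.0499] [0.0503 0.0633] 8.8 zmed 0.1525
```

```bash
python3 -m crank '[{"tx":-1.6,"ty":0.5,"tz":40,"turn":0},{"tx":-1.6,"ty":0.5,"tz":75,"turn":0},{"tx":-1.6,"ty":0.5,"tz":95,"turn":0},{"tx":-1.6,"ty":0.5,"tz":111,"turn":0},{"tx":-1.6,"ty":0.5,"tz":111,"turn":0}]'
python3 -m crank '[{"tx":0,"ty":0,"tz":0,"turn":0},{"tx":0,"ty":0,"tz":0.5,"turn":0},{"tx":0,"ty":0,"tz":1,"turn":0}]'
python3 -c "
from h import *
plan((.588,-.052,.0356,90))"
python3 -m crank '[{"tx":0,"ty":0,"tz":0,"turn":0},{"tx":0,"ty":0,"tz":0,"turn":0},{"tx":0,"ty":0,"tz":0,"turn":0},{"tx":0,"ty":0,"tz":0,"turn":0},{"tx":0,"ty":0,"tz":0,"turn":0}]' 70 25
```

```text
time: 10.45
position: [0.5883, -0.0536, 0.0372]
tool_rot: [-2.222, -2.22, 0.001]
ft_force: [0.7, -0.1, -1.7]
grip_width: 0.341
grip_force: 25.0
time: 10.82
position: [0.5889, -0.054, 0.0371]
tool_rot: [2.222, 2.219, 0.001]
ft_force: [-1.1, -0.2, -1.2]
grip_width: 0.337
grip_force: 25.0
t 10.82 p [ 0.5889 -0.054   0.0371] az 89.91 zt [ 9.e-04 -4.e-04 -1.e+00] w 0.337 f [-1.13 -0.16 -1.17]
tx 2.0 ty -0.9 tz 1.5 turn -0.02 rows 1
time: 11.45
position: [0.5885, -0.0539, 0.0366]
tool_rot: [2.223, 2.22, -0.0]
ft_force: [0.5, -0.2, -0.4]
grip_width: 0.775
grip_force: 0.0
```

```bash
python3 -m crank '[{"tx":0,"ty":0,"tz":-40,"turn":0},{"tx":0,"ty":0,"tz":-90,"turn":0},{"tx":30,"ty":2,"tz":-110,"turn":0},{"tx":80,"ty":6,"tz":-110,"turn":0},{"tx":140,"ty":10,"tz":-110,"turn":0}]' 70
python3 -m crank '[{"tx":60,"ty":5,"tz":0,"turn":0},{"tx":110,"ty":8,"tz":0,"turn":0},{"tx":141,"ty":10,"tz":0,"turn":0},{"tx":141,"ty":10,"tz":0,"turn":0},{"tx":141,"ty":10,"tz":0,"turn":0}]'
cat >> h.py <<'E'
def foot(x,y,h):
    P=cloud(snap('wrist')[1],ctrl.camera_model('wrist'));reg(P,'wrist stem',x,y,.04,h-.005,h+.008)
def topcheck(pts):
    P=cloud(snap('top')[1],ctrl.camera_model('top'))
    for x,y,h in pts: reg(P,'top %g'%h,x,y,.03,h-.005,h+.008)
E
python3 - <<'E'
from h import *
plan((.608,.228,.030,90));foot(.608,.228,.07)
topcheck([(.588,-.052,.07),(.581,.347,.082),(.417,.36,.094)])
E
```

```text
time: 12.08
position: [0.5994, 0.0858, 0.147]
tool_rot: [2.226, 2.215, 0.0]
ft_force: [0.7, 0.1, -0.1]
grip_width: 0.799
grip_force: 0.0
time: 12.7
position: [0.6091, 0.2259, 0.1463]
tool_rot: [2.223, 2.219, -0.002]
ft_force: [0.0, -1.4, -0.3]
grip_width: 0.803
grip_force: 0.0
t 12.7 p [0.6091 0.2259 0.1463] az 89.88 zt [-2.0e-04 -1.2e-03 -1.0e+00] w 0.803 f [ 0.   -1.36 -0.34]
tx 2.3 ty -1.1 tz 116.2 turn -0.02 rows 2
wrist stem 963 mean [0.6075 0.2299 0.07  ] rect [0.6074 0.2292] [0.029  0.0292] 75.3 zmed 0.0701
top 0.07 110 mean [ 0.5891 -0.0548  0.0703] rect [ 0.5894 -0.0546] [0.0275 0.0278] 87.3 zmed 0.0704
top 0.082 60 mean [0.5769 0.3513 0.0825] rect [0.5778 0.3526] [0.0274 0.0165] 27.6 zmed 0.082
top 0.094 125 mean [0.4173 0.3592 0.0947] rect [0.4176 0.3598] [0.0297 0.0279] 69.6 zmed 0.0944
```

```bash
python3 -m crank '[{"tx":2.8,"ty":-1.3,"tz":40,"turn":0},{"tx":2.8,"ty":-1.3,"tz":80,"turn":0},{"tx":2.8,"ty":-1.3,"tz":116,"turn":0},{"tx":2.8,"ty":-1.3,"tz":116,"turn":0},{"tx":2.8,"ty":-1.3,"tz":116,"turn":0}]'
python3 -m crank '[{"tx":0,"ty":0,"tz":0,"turn":0},{"tx":0,"ty":0,"tz":0,"turn":0},{"tx":0,"ty":0,"tz":0,"turn":0},{"tx":0,"ty":0,"tz":0,"turn":0},{"tx":0,"ty":0,"tz":0,"turn":0}]' 20 25
python3 -m crank '[{"tx":0,"ty":0,"tz":0,"turn":0},{"tx":0,"ty":0,"tz":0,"turn":0}]'
python3 -c "
from h import *
plan((.6815,-.0435,.15,90))"
```

```text
time: 13.42
position: [0.6087, 0.2295, 0.0321]
tool_rot: [2.224, 2.218, 0.003]
ft_force: [0.5, 0.1, 1.0]
grip_width: 0.804
grip_force: 0.0
time: 14.05
position: [0.6076, 0.2299, 0.0305]
tool_rot: [2.223, 2.22, 0.0]
ft_force: [0.4, -0.4, -0.5]
grip_width: 0.337
grip_force: 25.0
time: 14.3
position: [0.6076, 0.2299, 0.0305]
tool_rot: [2.223, 2.22, 0.0]
ft_force: [-0.0, 0.4, -0.6]
grip_width: 0.341
grip_force: 25.0
t 14.3 p [0.6076 0.2299 0.0305] az 89.92 zt [ 1.e-04 -0.e+00 -1.e+00] w 0.341 f [-0.03  0.43 -0.62]
tx -273.3 ty 74.2 tz -119.4 turn -0.02 rows 5
```

```bash
python3 -m crank '[{"tx":0,"ty":0,"tz":-40,"turn":0},{"tx":0,"ty":0,"tz":-80,"turn":0},{"tx":0,"ty":0,"tz":-115,"turn":0},{"tx":-50,"ty":14,"tz":-120,"turn":0},{"tx":-100,"ty":27,"tz":-120,"turn":0}]'
python3 -m crank '[{"tx":-50,"ty":13,"tz":0,"turn":0},{"tx":-100,"ty":27,"tz":0,"turn":0},{"tx":-150,"ty":41,"tz":0,"turn":0},{"tx":-173.5,"ty":47,"tz":0,"turn":0},{"tx":-173.5,"ty":47,"tz":0,"turn":0}]'
python3 -m crank '[{"tx":0,"ty":0,"tz":0,"turn":0},{"tx":0,"ty":0,"tz":0,"turn":0},{"tx":0,"ty":0,"tz":0,"turn":0}]'
python3 -c "
from h import *
plan((.6815,-.0435,.0445,90))"
```

```text
time: 14.92
position: [0.6348, 0.1295, 0.1514]
tool_rot: [2.22, 2.222, 0.001]
ft_force: [1.1, -0.7, -2.1]
grip_width: 0.337
grip_force: 25.0
time: 15.55
position: [0.6811, -0.0461, 0.1497]
tool_rot: [-2.227, -2.215, 0.002]
ft_force: [-1.0, 0.2, -2.3]
grip_width: 0.335
grip_force: 25.0
time: 15.92
position: [0.6811, -0.0419, 0.1508]
tool_rot: [-2.22, -2.223, -0.0]
ft_force: [0.7, -0.4, -0.9]
grip_width: 0.338
grip_force: 25.0
t 15.93 p [ 0.6811 -0.0419  0.1508] az 90.07 zt [ 2.e-04  2.e-04 -1.e+00] w 0.338 f [ 0.73 -0.41 -0.93]
tx -1.6 ty 0.4 tz 106.3 turn 0.01 rows 2
```

```bash
python3 -m crank '[{"tx":-0.5,"ty":0,"tz":40,"turn":0},{"tx":-0.5,"ty":0,"tz":75,"turn":0},{"tx":-0.5,"ty":0,"tz":95,"turn":0},{"tx":-0.5,"ty":0,"tz":106,"turn":0},{"tx":-0.5,"ty":0,"tz":107,"turn":0}]'
python3 -m crank '[{"tx":0,"ty":0,"tz":0,"turn":0},{"tx":0,"ty":0,"tz":0,"turn":0}]'
python3 -m crank '[{"tx":0,"ty":0,"tz":0,"turn":0},{"tx":0,"ty":0,"tz":0,"turn":0},{"tx":0,"ty":0,"tz":0,"turn":0},{"tx":0,"ty":0,"tz":0,"turn":0},{"tx":0,"ty":0,"tz":0,"turn":0}]' 70 25
python3 -c "
from h import *
plan((.6815,-.0435,.1645,90),(.5808,.3475,.1645,90))"
```

```text
time: 16.55
position: [0.6814, -0.044, 0.0436]
tool_rot: [-2.223, -2.22, -0.0]
ft_force: [0.0, -0.3, -1.1]
grip_width: 0.339
grip_force: 25.0
time: 16.8
position: [0.6821, -0.0442, 0.0448]
tool_rot: [2.222, 2.219, 0.002]
ft_force: [0.7, -0.0, -1.2]
grip_width: 0.34
grip_force: 25.0
time: 17.42
position: [0.6812, -0.0443, 0.0435]
tool_rot: [-2.223, -2.22, 0.0]
ft_force: [0.6, -0.4, 0.9]
grip_width: 0.777
grip_force: 0.0
t 17.43 p [ 0.6812 -0.0443  0.0435] az 89.92 zt [-1.e-04 -1.e-04 -1.e+00] w 0.777 f [ 0.56 -0.39  0.87]
tx 0.8 ty 0.3 tz -121.0 turn -0.02 rows 2
tx 391.0 ty -100.7 tz 0.0 turn 0.00 rows 7
```

```bash
python3 -m crank '[{"tx":0,"ty":0,"tz":-45,"turn":0},{"tx":0,"ty":0,"tz":-90,"turn":0},{"tx":40,"ty":-10,"tz":-120,"turn":0},{"tx":100,"ty":-25,"tz":-120,"turn":0},{"tx":160,"ty":-40,"tz":-120,"turn":0}]' 70
python3 -m crank '[{"tx":60,"ty":-15,"tz":0,"turn":0},{"tx":120,"ty":-30,"tz":0,"turn":0},{"tx":180,"ty":-48,"tz":0,"turn":0},{"tx":231,"ty":-61,"tz":0,"turn":0},{"tx":231,"ty":-61,"tz":0,"turn":0}]'
python3 -m crank '[{"tx":0,"ty":0,"tz":0,"turn":0},{"tx":0,"ty":0,"tz":0,"turn":0}]'
python3 - <<'E'
from h import *
plan((.581,.347,.040,90));foot(.581,.347,.082)
topcheck([(.588,-.052,.07),(.6815,-.0435,.082),(.417,.36,.094)])
E
```

```text
time: 18.05
position: [0.6413, 0.1172, 0.1643]
tool_rot: [2.224, 2.218, 0.002]
ft_force: [0.3, 1.2, -0.0]
grip_width: 0.806
grip_force: 0.0
time: 18.68
position: [0.5764, 0.3539, 0.1639]
tool_rot: [-2.209, -2.228, -0.002]
ft_force: [-0.5, -0.6, -0.4]
grip_width: 0.804
grip_force: 0.0
time: 18.92
position: [0.582, 0.3447, 0.1633]
tool_rot: [2.226, 2.216, -0.001]
ft_force: [0.1, -0.0, 0.1]
grip_width: 0.802
grip_force: 0.0
t 18.93 p [0.582  0.3447 0.1633] az 89.74 zt [ 3.0e-04 -1.3e-03 -1.0e+00] w 0.802 f [ 0.14 -0.    0.08]
tx 2.5 ty -1.1 tz 123.3 turn -0.05 rows 2
wrist stem 937 mean [0.5802 0.35   0.0821] rect [0.5801 0.3494] [0.0293 0.029 ] 89.4 zmed 0.0821
top 0.07 112 mean [ 0.589  -0.0545  0.0704] rect [ 0.5898 -0.0546] [0.0274 0.0278] 1.5 zmed 0.0702
top 0.082 110 mean [ 0.6817 -0.0454  0.0828] rect [ 0.6812 -0.0455] [0.0249 0.0282] 88.9 zmed 0.0827
top 0.094 0
```

```bash
python3 -m crank '[{"tx":1.5,"ty":0.3,"tz":40,"turn":0},{"tx":1.5,"ty":0.3,"tz":80,"turn":0},{"tx":1.5,"ty":0.3,"tz":118,"turn":0},{"tx":1.5,"ty":0.3,"tz":128,"turn":0},{"tx":1.5,"ty":0.3,"tz":128,"turn":0}]'
python3 -m crank '[{"tx":0,"ty":0,"tz":0,"turn":0},{"tx":0,"ty":0,"tz":0,"turn":0},{"tx":0,"ty":0,"tz":0,"turn":0},{"tx":0,"ty":0,"tz":0,"turn":0},{"tx":0,"ty":0,"tz":0,"turn":0}]' 20 25
python3 -m crank '[{"tx":0,"ty":0,"tz":0,"turn":0},{"tx":0,"ty":0,"tz":0,"turn":0}]'
python3 -c "
from h import *
plan((.673,.0505,.157,90))"
```

```text
time: 19.65
position: [0.5814, 0.3479, 0.0357]
tool_rot: [-2.224, -2.219, 0.0]
ft_force: [0.7, -0.4, 0.5]
grip_width: 0.806
grip_force: 0.0
time: 20.27
position: [0.581, 0.3484, 0.0356]
tool_rot: [2.223, 2.22, -0.0]
ft_force: [0.1, -0.2, 0.7]
grip_width: 0.336
grip_force: 25.0
time: 20.52
position: [0.581, 0.3484, 0.0356]
tool_rot: [2.223, 2.22, -0.0]
ft_force: [0.3, 0.0, 1.3]
grip_width: 0.338
grip_force: 25.0
t 20.52 p [0.581  0.3484 0.0356] az 89.92 zt [-0.e+00 -1.e-04 -1.e+00] w 0.338 f [0.34 0.02 1.29]
tx -297.8 ty 92.4 tz -121.3 turn -0.02 rows 6
```

```bash
python3 -m crank '[{"tx":0,"ty":0,"tz":-40,"turn":0},{"tx":0,"ty":0,"tz":-80,"turn":0},{"tx":0,"ty":0,"tz":-115,"turn":0},{"tx":-50,"ty":14,"tz":-120,"turn":0},{"tx":-100,"ty":28,"tz":-120,"turn":0}]'
python3 -m crank '[{"tx":-50,"ty":15,"tz":0,"turn":0},{"tx":-100,"ty":32,"tz":0,"turn":0},{"tx":-150,"ty":49,"tz":0,"turn":0},{"tx":-198,"ty":64.4,"tz":0,"turn":0},{"tx":-198,"ty":64.4,"tz":0,"turn":0}]'
python3 -m crank '[{"tx":0,"ty":0,"tz":0,"turn":0},{"tx":0,"ty":0,"tz":0,"turn":0},{"tx":0,"ty":0,"tz":0,"turn":0},{"tx":0,"ty":0,"tz":0,"turn":0}]'
python3 -c "
from h import *
plan((.673,.0505,.0495,90))"
```

```text
time: 21.15
position: [0.6092, 0.2482, 0.1562]
tool_rot: [2.22, 2.222, 0.002]
ft_force: [0.3, -0.8, -1.5]
grip_width: 0.335
grip_force: 25.0
time: 21.78
position: [0.6744, 0.0422, 0.1542]
tool_rot: [2.233, 2.207, -0.005]
ft_force: [0.1, 0.1, -1.2]
grip_width: 0.337
grip_force: 25.0
time: 22.28
position: [0.6729, 0.0512, 0.1556]
tool_rot: [2.221, 2.221, 0.0]
ft_force: [0.1, -0.7, -1.0]
grip_width: 0.337
grip_force: 25.0
t 22.27 p [0.6729 0.0512 0.1556] az 90.01 zt [ 1.e-04 -1.e-04 -1.e+00] w 0.337 f [ 0.05 -0.74 -1.02]
tx -0.7 ty 0.1 tz 106.1 turn 0.00 rows 2
```

```bash
python3 -m crank '[{"tx":-0.3,"ty":0,"tz":40,"turn":0},{"tx":-0.3,"ty":0,"tz":75,"turn":0},{"tx":-0.3,"ty":0,"tz":95,"turn":0},{"tx":-0.3,"ty":0,"tz":106,"turn":0},{"tx":-0.3,"ty":0,"tz":107,"turn":0}]'
python3 -m crank '[{"tx":0,"ty":0,"tz":0,"turn":0},{"tx":0,"ty":0,"tz":0,"turn":0}]'
python3 -m crank '[{"tx":0,"ty":0,"tz":0,"turn":0},{"tx":0,"ty":0,"tz":0,"turn":0},{"tx":0,"ty":0,"tz":0,"turn":0},{"tx":0,"ty":0,"tz":0,"turn":0},{"tx":0,"ty":0,"tz":0,"turn":0}]' 70 25
python3 -m crank '[{"tx":0,"ty":0,"tz":-45,"turn":0},{"tx":0,"ty":0,"tz":-90,"turn":0},{"tx":0,"ty":0,"tz":-130,"turn":0},{"tx":50,"ty":-40,"tz":-130,"turn":0},{"tx":50,"ty":-40,"tz":-130,"turn":0}]' 70
python3 - <<'E'
from h import *
topcheck([(.417,.36,.094),(.417,.36,.03)])
plan((.417,.3595,.1745,90))
E
```

```text
time: 22.9
position: [0.6733, 0.0503, 0.0487]
tool_rot: [2.223, 2.22, 0.001]
ft_force: [-1.1, 0.6, -1.5]
grip_width: 0.334
grip_force: 25.0
time: 23.15
position: [0.6738, 0.0501, 0.0497]
tool_rot: [2.222, 2.219, 0.002]
ft_force: [-0.2, 0.5, -0.5]
grip_width: 0.339
grip_force: 25.0
time: 23.78
position: [0.673, 0.05, 0.0485]
tool_rot: [2.223, 2.22, -0.0]
ft_force: [-0.7, 0.3, 0.5]
grip_width: 0.77
grip_force: 0.0
time: 24.4
position: [0.6301, 0.1066, 0.1799]
tool_rot: [-2.212, -2.229, -0.003]
ft_force: [0.6, 0.2, 0.4]
grip_width: 0.805
grip_force: 0.0
top 0.094 128 mean [0.4173 0.3594 0.0944] rect [0.4174 0.3599] [0.0292 0.0291] 64.9 zmed 0.0941
top 0.03 244 mean [0.4171 0.3533 0.0306] rect [0.417  0.3581] [0.056  0.0536] 1.9 zmed 0.0305
t 24.45 p [0.6315 0.1035 0.1793] az 90.24 zt [ 5.e-04  1.e-04 -1.e+00] w 0.804 f [ 0.21 -0.77 -1.31]
tx 256.9 ty -213.5 tz 4.8 turn 0.05 rows 6
```

```bash
python3 -m crank '[{"tx":50,"ty":-41,"tz":0,"turn":0},{"tx":98,"ty":-81,"tz":0,"turn":0},{"tx":146,"ty":-121,"tz":0,"turn":0},{"tx":194,"ty":-161,"tz":0,"turn":0},{"tx":242,"ty":-201,"tz":0,"turn":0}]'
python3 -m crank '[{"tx":17,"ty":-15,"tz":0,"turn":0},{"tx":17,"ty":-15,"tz":0,"turn":0},{"tx":17,"ty":-15,"tz":0,"turn":0}]'
python3 - <<'E'
from h import *
plan((.417,.3595,.04,90));foot(.417,.36,.094)
topcheck([(.588,-.052,.07),(.6815,-.0435,.082),(.673,.05,.094)])
E
```

```text
time: 25.08
position: [0.4334, 0.3412, 0.1785]
tool_rot: [2.224, 2.217, 0.001]
ft_force: [1.1, 0.6, -0.1]
grip_width: 0.802
grip_force: 0.0
time: 25.45
position: [0.4207, 0.3559, 0.1782]
tool_rot: [2.225, 2.216, -0.001]
ft_force: [0.0, -0.4, -0.6]
grip_width: 0.806
grip_force: 0.0
t 25.45 p [0.4207 0.3559 0.1782] az 89.76 zt [ 3.0e-04 -1.1e-03 -1.0e+00] w 0.806 f [ 0.01 -0.43 -0.58]
tx 3.7 ty -3.7 tz 138.2 turn -0.05 rows 3
wrist stem 917 mean [0.4164 0.3624 0.094 ] rect [0.4163 0.3619] [0.0292 0.0291] 0.7 zmed 0.0941
top 0.07 113 mean [ 0.5888 -0.0545  0.0706] rect [ 0.5887 -0.055 ] [0.0279 0.029 ] 22.9 zmed 0.0708
top 0.082 110 mean [ 0.6817 -0.0455  0.0826] rect [ 0.6814 -0.0454] [0.025  0.0285] 88.5 zmed 0.0825
top 0.094 113 mean [0.6735 0.0495 0.0947] rect [0.6734 0.0496] [0.0284 0.0272] 0.0 zmed 0.0949
```

```bash
python3 -m crank '[{"tx":1.8,"ty":-1.3,"tz":45,"turn":0},{"tx":1.8,"ty":-1.3,"tz":90,"turn":0},{"tx":1.8,"ty":-1.3,"tz":130,"turn":0},{"tx":1.8,"ty":-1.3,"tz":141,"turn":0},{"tx":1.8,"ty":-1.3,"tz":141,"turn":0}]'
python3 -m crank '[{"tx":0,"ty":0,"tz":0,"turn":0},{"tx":0,"ty":0,"tz":0,"turn":0},{"tx":0,"ty":0,"tz":0,"turn":0},{"tx":0,"ty":0,"tz":0,"turn":0},{"tx":0,"ty":0,"tz":0,"turn":0}]' 20 25
python3 -m crank '[{"tx":0,"ty":0,"tz":0,"turn":0},{"tx":0,"ty":0,"tz":0,"turn":0}]'
python3 -c "
from h import *
plan((.579,.0417,.177,90))"
```

```text
time: 26.18
position: [0.4181, 0.3591, 0.0376]
tool_rot: [-2.224, -2.218, 0.001]
ft_force: [0.2, 0.3, 0.4]
grip_width: 0.802
grip_force: 0.0
time: 26.8
position: [0.4174, 0.3595, 0.0376]
tool_rot: [2.223, 2.22, -0.0]
ft_force: [0.8, 0.5, -1.1]
grip_width: 0.338
grip_force: 25.0
time: 27.05
position: [0.4174, 0.3595, 0.0375]
tool_rot: [-2.223, -2.22, 0.0]
ft_force: [-0.3, 0.3, 0.8]
grip_width: 0.34
grip_force: 25.0
t 27.05 p [0.4174 0.3595 0.0375] az 89.93 zt [-2.e-04 -2.e-04 -1.e+00] w 0.34 f [-0.28  0.28  0.78]
tx -317.7 ty 162.0 tz -139.4 turn -0.01 rows 7
```

```bash
python3 -m crank '[{"tx":0,"ty":0,"tz":-40,"turn":0},{"tx":0,"ty":0,"tz":-80,"turn":0},{"tx":0,"ty":0,"tz":-120,"turn":0},{"tx":-50,"ty":25,"tz":-125,"turn":0},{"tx":-100,"ty":50,"tz":-125,"turn":0}]'
python3 -m crank '[{"tx":-50,"ty":26,"tz":0,"turn":0},{"tx":-100,"ty":51,"tz":0,"turn":0},{"tx":-150,"ty":77,"tz":0,"turn":0},{"tx":-195,"ty":100,"tz":0,"turn":0},{"tx":-218,"ty":112,"tz":0,"turn":0}]'
python3 -m crank '[{"tx":0,"ty":0,"tz":0,"turn":0},{"tx":0,"ty":0,"tz":0,"turn":0},{"tx":0,"ty":0,"tz":0,"turn":0},{"tx":0,"ty":0,"tz":0,"turn":0}]'
python3 -c "
from h import *
plan((.579,.0417,.0515,90))"
```

```text
time: 27.68
position: [0.468, 0.259, 0.1633]
tool_rot: [2.219, 2.222, 0.002]
ft_force: [1.1, -0.1, -1.9]
grip_width: 0.342
grip_force: 25.0
time: 28.3
position: [0.5798, 0.0376, 0.1618]
tool_rot: [-2.228, -2.215, 0.002]
ft_force: [0.3, 0.6, -1.9]
grip_width: 0.334
grip_force: 25.0
time: 28.8
position: [0.5787, 0.0427, 0.1627]
tool_rot: [2.22, 2.222, 0.0]
ft_force: [-0.3, -0.1, -1.4]
grip_width: 0.339
grip_force: 25.0
t 28.8 p [0.5787 0.0427 0.1627] az 90.05 zt [ 2.e-04 -1.e-04 -1.e+00] w 0.339 f [-0.27 -0.06 -1.43]
tx -1.0 ty 0.3 tz 111.2 turn 0.01 rows 2
```

```bash
python3 -m crank '[{"tx":-0.3,"ty":0,"tz":40,"turn":0},{"tx":-0.3,"ty":0,"tz":80,"turn":0},{"tx":-0.3,"ty":0,"tz":100,"turn":0},{"tx":-0.3,"ty":0,"tz":111,"turn":0},{"tx":-0.3,"ty":0,"tz":112,"turn":0}]'
python3 -m crank '[{"tx":0,"ty":0,"tz":0,"turn":0},{"tx":0,"ty":0,"tz":0,"turn":0}]'
python3 -m crank '[{"tx":0,"ty":0,"tz":0,"turn":0},{"tx":0,"ty":0,"tz":0,"turn":0},{"tx":0,"ty":0,"tz":0,"turn":0},{"tx":0,"ty":0,"tz":0,"turn":0},{"tx":0,"ty":0,"tz":0,"turn":0}]' 70 25
python3 -m crank '[{"tx":0,"ty":0,"tz":-45,"turn":0},{"tx":0,"ty":0,"tz":-95,"turn":0},{"tx":0,"ty":0,"tz":-150,"turn":0},{"tx":0,"ty":0,"tz":-205,"turn":2},{"tx":0,"ty":0,"tz":-205,"turn":4}]' 70
python3 -m crank '[{"tx":-60,"ty":0,"tz":0,"turn":2},{"tx":-120,"ty":0,"tz":0,"turn":4},{"tx":-180,"ty":0,"tz":0,"turn":6},{"tx":-240,"ty":0,"tz":0,"turn":8},{"tx":-300,"ty":0,"tz":0,"turn":10}]' 70
python3 - <<'E'
from h import *
plan((.599,-.375,.25,-14.7))
topcheck([(.588,-.052,.07),(.6815,-.0435,.082),(.673,.05,.094),(.579,.042,.106)])
E
```

```text
time: 29.42
position: [0.5793, 0.0413, 0.0508]
tool_rot: [2.223, 2.22, 0.0]
ft_force: [0.3, -0.5, -0.0]
grip_width: 0.342
grip_force: 25.0
time: 29.68
position: [0.58, 0.0411, 0.0517]
tool_rot: [2.222, 2.219, 0.002]
ft_force: [0.3, 0.6, -0.6]
grip_width: 0.343
grip_force: 25.0
time: 30.3
position: [0.5791, 0.041, 0.0505]
tool_rot: [2.223, 2.22, -0.0]
ft_force: [-0.3, -0.1, 0.1]
grip_width: 0.773
grip_force: 0.0
time: 30.92
position: [0.5817, 0.042, 0.2609]
tool_rot: [2.575, 1.79, 0.012]
ft_force: [0.7, 1.0, -0.7]
grip_width: 0.802
grip_force: 0.0
time: 31.55
position: [0.4752, -0.2424, 0.2558]
tool_rot: [3.095, 0.535, 0.001]
ft_force: [0.5, -0.1, -0.4]
grip_width: 0.803
grip_force: 0.0
t 31.55 p [ 0.4752 -0.2424  0.2558] az 19.6 zt [ 5.e-04 -8.e-04 -1.e+00] w 0.803 f [ 0.52 -0.14 -0.38]
tx 72.1 ty 166.5 tz 6.0 turn 6.86 rows 4
top 0.07 110 mean [ 0.589  -0.0544  0.07  ] rect [ 0.5897 -0.0547] [0.0273 0.0284] 89.1 zmed 0.0699
top 0.082 110 mean [ 0.6817 -0.0454  0.0822] rect [ 0.6814 -0.0454] [0.0249 0.0281] 88.7 zmed 0.082
top 0.094 115 mean [0.6732 0.0492 0.0943] rect [0.673  0.0495] [0.0271 0.0272] 89.3 zmed 0.0943
top 0.106 119 mean [0.5801 0.0414 0.1064] rect [0.58   0.0422] [0.029  0.0274] 87.6 zmed 0.1064
```

```bash
python3 -m crank '[{"tx":20,"ty":45,"tz":5,"turn":2},{"tx":45,"ty":100,"tz":5,"turn":4},{"tx":72,"ty":166.5,"tz":5,"turn":6},{"tx":72,"ty":166.5,"tz":5,"turn":6.86},{"tx":72,"ty":166.5,"tz":5,"turn":6.86}]' 70
python3 -m crank '[{"tx":0,"ty":0,"tz":0,"turn":0},{"tx":0,"ty":0,"tz":0,"turn":0},{"tx":0,"ty":0,"tz":0,"turn":0}]'
python3 - <<'E'
from h import *
plan((.599,-.3755,.118,-14.7))
rgb,d=snap('wrist','w2.png');P=cloud(d,ctrl.camera_model('wrist'));reg(P,'handle',.599,-.375,.06,.171,.182);reg(P,'stand',.599,-.375,.1,.086,.096)
q=P[(np.hypot(P[...,0]-.599,P[...,1]+.375)<.12)&(P[...,2]>.2)];print(q.min(0) if len(q) else 0)
E
```

```text
time: 32.22
position: [0.6009, -0.3728, 0.249]
tool_rot: [-3.115, 0.391, 0.003]
ft_force: [-0.0, -0.1, -0.8]
grip_width: 0.806
grip_force: 0.0
time: 32.6
position: [0.6003, -0.3724, 0.2515]
tool_rot: [3.116, -0.392, 0.001]
ft_force: [-0.0, 0.1, -0.2]
grip_width: 0.805
grip_force: 0.0
t 32.6 p [ 0.6003 -0.3724  0.2515] az -14.33 zt [ 7.0e-04 -1.1e-03 -1.0e+00] w 0.805 f [-0.    0.06 -0.17]
tx -0.6 ty 3.2 tz 133.5 turn 0.07 rows 3
handle 1734 mean [ 0.6    -0.3778  0.1754] rect [ 0.5989 -0.3778] [0.0296 0.043 ] 75.2 zmed 0.1756
stand 7281 mean [ 0.6071 -0.3754  0.0902] rect [ 0.598  -0.3746] [0.1103 0.1097] 75.5 zmed 0.0897
[ 0.57838545 -0.46487254  0.26355184]
```

View pics/w2.png

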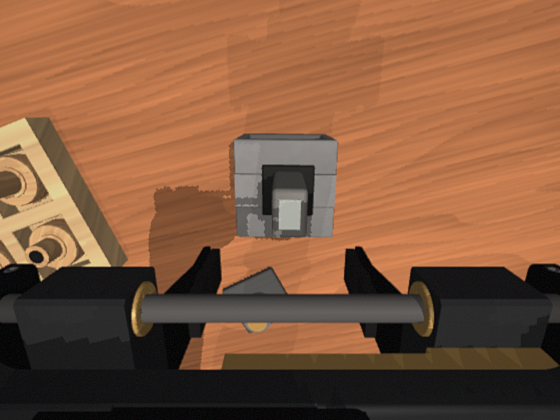

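The wrist view shows the handle top at px (290,212) inside the stand, centred at (0.599, -0.3775) with yaw as expected. Next I'll go down and grip it.

```bash
python3 -m crank '[{"tx":-0.3,"ty":4.3,"tz":30,"turn":0.05},{"tx":-0.3,"ty":4.3,"tz":60,"turn":0.05},{"tx":-0.3,"ty":4.3,"tz":95,"turn":0.05},{"tx":-0.3,"ty":4.3,"tz":125,"turn":0.05},{"tx":-0.3,"ty":4.3,"tz":133,"turn":0.05}]' 70
python3 -m crank '[{"tx":0,"ty":0,"tz":0,"turn":0},{"tx":0,"ty":0,"tz":0,"turn":0},{"tx":0,"ty":0,"tz":0,"turn":0},{"tx":0,"ty":0,"tz":0,"turn":0},{"tx":0,"ty":0,"tz":0,"turn":0}]' 20 40
python3 -m crank '[{"tx":0,"ty":0,"tz":0,"turn":0},{"tx":0,"ty":0,"tz":0,"turn":0},{"tx":0,"ty":0,"tz":0,"turn":0}]'
python3 -c "
from h import *
plan((.599,-.375,.24,-14.7))"
```

```text
time: 33.28
position: [0.5976, -0.3762, 0.1153]
tool_rot: [-3.115, 0.4, 0.006]
ft_force: [0.2, 0.6, -0.4]
grip_width: 0.802
grip_force: 0.0
time: 33.9
position: [0.5993, -0.3773, 0.118]
tool_rot: [3.115, -0.4, 0.001]
ft_force: [0.0, -0.8, 1.7]
grip_width: 0.344
grip_force: 40.0
time: 34.28
position: [0.5993, -0.3773, 0.118]
tool_rot: [3.115, -0.4, 0.001]
ft_force: [0.3, -0.7, 3.2]
grip_width: 0.345
grip_force: 40.0
t 34.27 p [ 0.5993 -0.3773  0.118 ] az -14.64 zt [ 5.e-04 -8.e-04 -1.e+00] w 0.345 f [ 0.27 -0.7   3.18]
tx -0.7 ty -2.1 tz -122.0 turn 0.01 rows 2
```

```bash
python3 -m crank '[{"tx":0,"ty":0,"tz":-20,"turn":0},{"tx":0,"ty":0,"tz":-50,"turn":0},{"tx":0,"ty":0,"tz":-85,"turn":0},{"tx":0,"ty":0,"tz":-120,"turn":0},{"tx":0,"ty":0,"tz":-120,"turn":0}]' 
python3 -m crank '[{"tx":0,"ty":0,"tz":0,"turn":0},{"tx":0,"ty":0,"tz":0,"turn":0},{"tx":0,"ty":0,"tz":0,"turn":0}]'
python3 - <<'E'
from h import *
plan((.422,-.289,.238,-14.7))
rgb,d=snap('scene','s3.png');P=cloud(d,ctrl.camera_model('scene'))
for a,b in((.13,.16),(.168,.202),(.207,.22)):reg(P,'z%g'%a,.599,-.375,.06,a,b)
print([(np.round(r['xyz'],4).tolist(),round(r['confidence'],2)) for r in ctrl.mark_of('scene','meter_tip')])
cv2.imwrite('pics/c3.png',cv2.resize(cv2.imread('pics/s3.png')[120:280,50:250],None,fx=3,fy=3))
E
```

```text
time: 34.9
position: [0.6011, -0.377, 0.2421]
tool_rot: [3.114, -0.399, 0.01]
ft_force: [-0.9, 0.2, -1.4]
grip_width: 0.345
grip_force: 40.0
time: 35.28
position: [0.5986, -0.3766, 0.2361]
tool_rot: [-3.115, 0.4, 0.003]
ft_force: [0.2, -0.3, -2.0]
grip_width: 0.343
grip_force: 40.0
t 35.27 p [ 0.5986 -0.3766  0.2361] az -14.63 zt [-0.0021  0.0013 -1.    ] w 0.343 f [ 0.25 -0.34 -2.  ]
tx -193.0 ty -40.2 tz -1.5 turn 0.01 rows 4
z0.13 36 mean [ 0.6005 -0.3742  0.1481] rect [ 0.6006 -0.374 ] [0.0052 0.009 ] 39.9 zmed 0.148
z0.168 186 mean [ 0.6046 -0.3709  0.1824] rect [ 0.605  -0.3714] [0.0182 0.0318] 32.9 zmed 0.1828
z0.207 294 mean [ 0.6097 -0.3672  0.2149] rect [ 0.5988 -0.3763] [0.0581 0.0579] 76.0 zmed 0.215
[([0.5975, -0.3776, 0.1304], 0.54)]
```

View pics/c3.png

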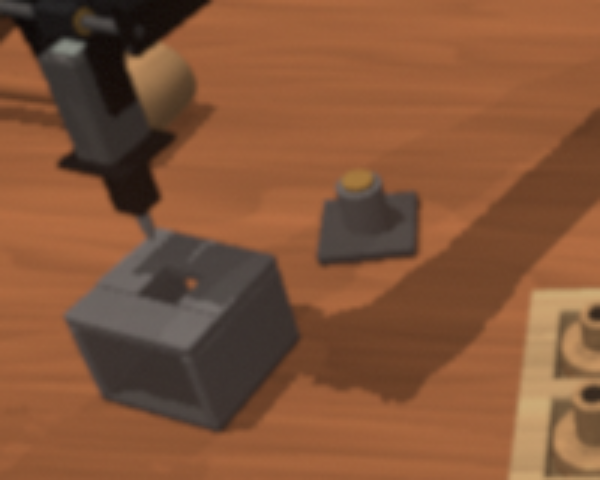

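The meter hangs upright in the grip, with the pin above the stand opening and the stud at px (357,180) in the crop. Next I'll refine the stud position by colour and go above it.

```bash
python3 - <<'E'
from h import *
for n in('top','scene'):
    rgb,d=snap(n);P=cloud(d,ctrl.camera_model(n))
    hsv=cv2.cvtColor(rgb,cv2.COLOR_RGB2HSV)
    m=(np.hypot(P[...,0]-.422,P[...,1]+.289)<.03)&(P[...,2]>.057)&(P[...,2]<.066)&(hsv[...,1]>110)
    q=P[m];print(n,len(q),q.mean(0).round(4),q.min(0).round(3),q.max(0).round(3))
plan((.422,-.2892,.238,-14.7))
E
```

```text
top 75 [ 0.4206 -0.2906  0.0601] [ 0.408 -0.304  0.057] [ 0.433 -0.279  0.066]
scene 66 [ 0.4219 -0.289   0.0612] [ 0.405 -0.302  0.058] [ 0.436 -0.274  0.063]
t 35.48 p [ 0.5991 -0.3768  0.2372] az -14.63 zt [-5.e-04  3.e-04 -1.e+00] w 0.343 f [ 0.38  0.4  -1.87]
tx -193.4 ty -40.1 tz -0.7 turn 0.01 rows 4
```

```bash
python3 -m crank '[{"tx":-40,"ty":-8,"tz":0,"turn":0},{"tx":-90,"ty":-18,"tz":0,"turn":0},{"tx":-140,"ty":-28,"tz":0,"turn":0},{"tx":-180,"ty":-36.5,"tz":0,"turn":0},{"tx":-194.3,"ty":-39.5,"tz":0,"turn":0}]' 
python3 -m crank '[{"tx":0,"ty":0,"tz":0,"turn":0},{"tx":0,"ty":0,"tz":20,"turn":0},{"tx":0,"ty":0,"tz":40,"turn":0},{"tx":0,"ty":0,"tz":62,"turn":0},{"tx":0,"ty":0,"tz":68,"turn":0}]'
python3 -m crank '[{"tx":0,"ty":0,"tz":0,"turn":0},{"tx":0,"ty":0,"tz":0,"turn":0},{"tx":0,"ty":0,"tz":0,"turn":0}]'
python3 - <<'E'
from h import *
plan((.4213,-.29,.159,-14.7))
rgb,d=snap('scene','s4.png');P=cloud(d,ctrl.camera_model('scene'))
reg(P,'flange',.4213,-.29,.06,.138,.152);reg(P,'pin',.4213,-.29,.015,.070,.09)
rgb,d=snap('wrist','w4.png')
cv2.imwrite('pics/c4.png',np.hstack([cv2.resize(cv2.imread('pics/s4.png')[130:220,130:210],(400,450)),cv2.resize(cv2.imread('pics/w4.png')[150:420,150:420],(400,450))]))
E
```

```text
time: 36.1
position: [0.4194, -0.2889, 0.2381]
tool_rot: [3.114, -0.401, -0.0]
ft_force: [0.6, 0.0, -0.9]
grip_width: 0.343
grip_force: 40.0
time: 36.72
position: [0.4215, -0.2893, 0.168]
tool_rot: [-3.114, 0.399, 0.003]
ft_force: [0.3, 0.2, -1.1]
grip_width: 0.339
grip_force: 40.0
time: 37.1
position: [0.4217, -0.2899, 0.1704]
tool_rot: [3.115, -0.4, 0.002]
ft_force: [0.1, -0.6, -2.4]
grip_width: 0.34
grip_force: 40.0
t 37.1 p [ 0.4217 -0.2899  0.1704] az -14.62 zt [ 0.0012 -0.001  -1.    ] w 0.34 f [ 0.13 -0.58 -2.38]
tx -0.4 ty 0.2 tz 11.4 turn 0.02 rows 1
flange 172 mean [ 0.4338 -0.2821  0.1494] rect [ 0.4218 -0.2888] [0.0574 0.0579] 76.0 zmed 0.1496
pin 21 mean [ 0.4235 -0.2886  0.0814] rect [ 0.4229 -0.2882] [0.0048 0.0094] 37.2 zmed 0.0807
```

View pics/c4.png

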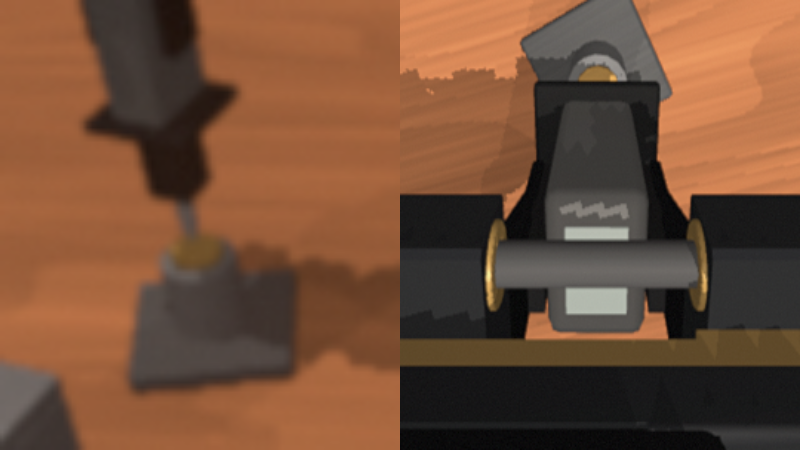

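Pin tip is centred over the stud and about 8 mm above it. I'll press about 4 mm into the spring and hold.

```bash
python3 -m crank '[{"tx":0,"ty":0,"tz":5,"turn":0},{"tx":0,"ty":0,"tz":9,"turn":0},{"tx":0,"ty":0,"tz":12,"turn":0},{"tx":0,"ty":0,"tz":12,"turn":0},{"tx":0,"ty":0,"tz":12,"turn":0}]' 
python3 -m crank '[{"tx":0,"ty":0,"tz":0,"turn":0},{"tx":0,"ty":0,"tz":0,"turn":0},{"tx":0,"ty":0,"tz":0,"turn":0},{"tx":0,"ty":0,"tz":0,"turn":0},{"tx":0,"ty":0,"tz":0,"turn":0}]' 
```

```text
time: 37.83
position: [0.4212, -0.2897, 0.1579]
tool_rot: [3.116, -0.4, 0.0]
ft_force: [-0.6, 0.3, 1.4]
grip_width: 0.344
grip_force: 40.0
time: 38.45
position: [0.4212, -0.2896, 0.1576]
tool_rot: [3.116, -0.4, 0.0]
ft_force: [0.1, -0.9, 1.3]
grip_width: 0.345
grip_force: 40.0
```

```bash
python3 -m crank '[{"tx":0,"ty":0,"tz":-20,"turn":0},{"tx":0,"ty":0,"tz":-50,"turn":0},{"tx":0,"ty":0,"tz":-75,"turn":0},{"tx":15,"ty":-40,"tz":-75,"turn":0},{"tx":34,"ty":-90,"tz":-75,"turn":0}]' 
python3 -m crank '[{"tx":20,"ty":-52,"tz":0,"turn":0},{"tx":38,"ty":-100,"tz":0,"turn":0},{"tx":57,"ty":-150,"tz":0,"turn":0},{"tx":69,"ty":-180,"tz":0,"turn":0},{"tx":69,"ty":-180,"tz":0,"turn":0}]' 
python3 -m crank '[{"tx":0,"ty":0,"tz":0,"turn":0},{"tx":0,"ty":0,"tz":20,"turn":0},{"tx":0,"ty":0,"tz":40,"turn":0},{"tx":0,"ty":0,"tz":54,"turn":0},{"tx":0,"ty":0,"tz":54,"turn":0}]' 
python3 -m crank '[{"tx":0,"ty":0,"tz":0,"turn":0},{"tx":0,"ty":0,"tz":0,"turn":0},{"tx":0,"ty":0,"tz":0,"turn":0}]' 
python3 - <<'E'
from h import *
plan((.589,-.0546,.168,-14.7))
P=cloud(snap('scene')[1],ctrl.camera_model('scene'))
reg(P,'flange',.589,-.0546,.06,.146,.170)
E
python3 - <<'E'
from h import *
topcheck([(.6815,-.0435,.082),(.673,.05,.094),(.579,.042,.106)])
P=cloud(snap('scene')[1],ctrl.camera_model('scene'));reg(P,'foot1',.589,-.0546,.022,.064,.073)
E
```

```text
time: 39.08
position: [0.4765, -0.2113, 0.2322]
tool_rot: [3.115, -0.406, -0.001]
ft_force: [1.2, -1.2, -2.3]
grip_width: 0.343
grip_force: 40.0
time: 39.7
position: [0.5894, -0.0502, 0.2315]
tool_rot: [-3.115, 0.39, 0.003]
ft_force: [-0.2, 0.0, -2.4]
grip_width: 0.344
grip_force: 40.0
time: 40.33
position: [0.5876, -0.0546, 0.1765]
tool_rot: [3.116, -0.4, -0.005]
ft_force: [0.7, -0.1, -2.3]
grip_width: 0.339
grip_force: 40.0
time: 40.7
position: [0.5894, -0.0543, 0.1792]
tool_rot: [3.116, -0.4, 0.002]
ft_force: [0.0, -0.4, -1.8]
grip_width: 0.341
grip_force: 40.0
t 40.7 p [ 0.5894 -0.0543  0.1792] az -14.62 zt [ 1.1e-03 -3.0e-04 -1.0e+00] w 0.341 f [ 0.05 -0.37 -1.85]
tx -0.3 ty 0.4 tz 11.2 turn 0.02 rows 1
flange 318 mean [ 0.6022 -0.0496  0.1597] rect [ 0.5901 -0.0539] [0.0571 0.0561] 76.6 zmed 0.1588
top 0.082 0
top 0.094 96 mean [0.674  0.0513 0.0941] rect [0.6743 0.0524] [0.0233 0.029 ] 75.9 zmed 0.0939
top 0.106 118 mean [0.5801 0.0414 0.1066] rect [0.5801 0.042 ] [0.0268 0.029 ] 2.1 zmed 0.1067
foot1 104 mean [ 0.592  -0.0537  0.0704] rect [ 0.5896 -0.0547] [0.0291 0.0293] 12.6 zmed 0.071
```

Aligned within 1 mm, so I'll press foot_1.

```bash
python3 -m crank '[{"tx":0,"ty":0,"tz":5,"turn":0},{"tx":0,"ty":0,"tz":9,"turn":0},{"tx":0,"ty":0,"tz":11.5,"turn":0},{"tx":0,"ty":0,"tz":11.5,"turn":0},{"tx":0,"ty":0,"tz":11.5,"turn":0}]' 
python3 -m crank '[{"tx":0,"ty":0,"tz":0,"turn":0},{"tx":0,"ty":0,"tz":0,"turn":0},{"tx":0,"ty":0,"tz":0,"turn":0},{"tx":0,"ty":0,"tz":0,"turn":0},{"tx":0,"ty":0,"tz":0,"turn":0}]'
python3 -c "
from h import *
plan((.6815,-.0454,.18,-14.7))"
```

```text
time: 41.48
position: [0.5892, -0.0543, 0.1674]
tool_rot: [3.116, -0.4, 0.001]
ft_force: [-0.4, -0.5, 1.8]
grip_width: 0.341
grip_force: 40.0
time: 42.1
position: [0.5891, -0.0543, 0.1671]
tool_rot: [3.116, -0.4, 0.001]
ft_force: [0.5, 0.5, 1.0]
grip_width: 0.337
grip_force: 40.0
t 42.1 p [ 0.5891 -0.0543  0.1671] az -14.63 zt [ 4.e-04 -1.e-04 -1.e+00] w 0.337 f [0.46 0.55 1.  ]
tx 87.1 ty -32.0 tz -12.8 turn 0.01 rows 2
```

```bash
python3 -m crank '[{"tx":0,"ty":0,"tz":-20,"turn":0},{"tx":0,"ty":0,"tz":-45,"turn":0},{"tx":30,"ty":-11,"tz":-45,"turn":0},{"tx":60,"ty":-22,"tz":-45,"turn":0},{"tx":87.2,"ty":-32,"tz":-45,"turn":0}]' 
python3 -m crank '[{"tx":0,"ty":0,"tz":0,"turn":0},{"tx":0,"ty":0,"tz":0,"turn":0},{"tx":0,"ty":0,"tz":12,"turn":0},{"tx":0,"ty":0,"tz":20,"turn":0},{"tx":0,"ty":0,"tz":20,"turn":0}]' 
python3 -m crank '[{"tx":0,"ty":0,"tz":0,"turn":0},{"tx":0,"ty":0,"tz":0,"turn":0},{"tx":0,"ty":0,"tz":0,"turn":0}]' 
python3 - <<'E'
from h import *
plan((.6815,-.0454,.18,-14.7))
P=cloud(snap('scene')[1],ctrl.camera_model('scene'))
reg(P,'flange',.6815,-.0454,.06,.158,.182);reg(P,'foot2',.6815,-.0454,.022,.076,.086)
E
```

```text
time: 42.72
position: [0.682, -0.0457, 0.2126]
tool_rot: [3.116, -0.401, -0.001]
ft_force: [0.6, 0.2, -1.6]
grip_width: 0.342
grip_force: 40.0
time: 43.35
position: [0.6803, -0.0458, 0.1908]
tool_rot: [3.115, -0.4, -0.004]
ft_force: [-0.7, -0.5, -1.0]
grip_width: 0.338
grip_force: 40.0
time: 43.72
position: [0.6816, -0.0453, 0.1924]
tool_rot: [3.116, -0.4, 0.001]
ft_force: [-0.8, -0.8, -2.4]
grip_width: 0.343
grip_force: 40.0
t 43.73 p [ 0.6816 -0.0453  0.1924] az -14.63 zt [ 5.e-04 -1.e-04 -1.e+00] w 0.343 f [-0.82 -0.77 -2.39]
tx -0.1 ty 0.1 tz 12.4 turn 0.01 rows 1
flange 388 mean [ 0.6939 -0.0406  0.1723] rect [ 0.6812 -0.0447] [0.0559 0.0584] 74.2 zmed 0.1716
foot2 142 mean [ 0.6856 -0.045   0.0826] rect [ 0.6835 -0.0455] [0.028 0.027] 4.5 zmed 0.083
```

```bash
python3 -m crank '[{"tx":0,"ty":0,"tz":5,"turn":0},{"tx":0,"ty":0,"tz":9,"turn":0},{"tx":0,"ty":0,"tz":12.5,"turn":0},{"tx":0,"ty":0,"tz":12.5,"turn":0},{"tx":0,"ty":0,"tz":12.5,"turn":0}]' 
python3 -m crank '[{"tx":0,"ty":0,"tz":0,"turn":0},{"tx":0,"ty":0,"tz":0,"turn":0},{"tx":0,"ty":0,"tz":0,"turn":0},{"tx":0,"ty":0,"tz":0,"turn":0},{"tx":0,"ty":0,"tz":0,"turn":0}]'
python3 -c "
from h import *
plan((.6733,.0495,.192,-14.7))"
```

```text
time: 44.4
position: [0.6815, -0.0454, 0.18]
tool_rot: [3.116, -0.4, 0.0]
ft_force: [-0.7, -0.0, 1.4]
grip_width: 0.344
grip_force: 40.0
time: 45.02
position: [0.6815, -0.0454, 0.1796]
tool_rot: [3.116, -0.4, 0.0]
ft_force: [0.4, -0.0, 0.8]
grip_width: 0.343
grip_force: 40.0
t 45.02 p [ 0.6815 -0.0454  0.1796] az -14.63 zt [ 1.e-04 -1.e-04 -1.e+00] w 0.343 f [ 0.42 -0.01  0.79]
tx -31.9 ty -89.7 tz -12.4 turn 0.01 rows 2
```

```bash
python3 -m crank '[{"tx":0,"ty":0,"tz":-20,"turn":0},{"tx":0,"ty":0,"tz":-45,"turn":0},{"tx":-11,"ty":-30,"tz":-45,"turn":0},{"tx":-22,"ty":-60,"tz":-45,"turn":0},{"tx":-32,"ty":-89.7,"tz":-45,"turn":0}]' 
python3 -m crank '[{"tx":0,"ty":0,"tz":0,"turn":0},{"tx":0,"ty":0,"tz":0,"turn":0},{"tx":0,"ty":0,"tz":12,"turn":0},{"tx":0,"ty":0,"tz":20,"turn":0},{"tx":0,"ty":0,"tz":20,"turn":0}]' 
python3 -m crank '[{"tx":0,"ty":0,"tz":0,"turn":0},{"tx":0,"ty":0,"tz":0,"turn":0},{"tx":0,"ty":0,"tz":0,"turn":0}]' 
python3 - <<'E'
from h import *
plan((.6733,.0495,.192,-14.7))
P=cloud(snap('scene')[1],ctrl.camera_model('scene'))
reg(P,'flange',.6733,.0495,.06,.170,.194);reg(P,'foot3',.6733,.0495,.022,.088,.098)
E
```

```text
time: 45.65
position: [0.673, 0.0504, 0.2255]
tool_rot: [3.116, -0.4, 0.0]
ft_force: [0.9, 0.2, -1.4]
grip_width: 0.341
grip_force: 40.0
time: 46.28
position: [0.6724, 0.0485, 0.2029]
tool_rot: [3.115, -0.401, -0.004]
ft_force: [-1.3, 0.5, -1.1]
grip_width: 0.339
grip_force: 40.0
time: 46.65
position: [0.6733, 0.0496, 0.2049]
tool_rot: [-3.116, 0.4, -0.001]
ft_force: [0.4, -0.4, -2.4]
grip_width: 0.345
grip_force: 40.0
t 46.65 p [0.6733 0.0496 0.2049] az -14.62 zt [ 6.e-04 -1.e-04 -1.e+00] w 0.345 f [ 0.39 -0.35 -2.36]
tx 0.0 ty 0.1 tz 12.9 turn 0.02 rows 1
flange 386 mean [0.6854 0.0521 0.1845] rect [0.6742 0.0496] [0.0559 0.0561] 76.2 zmed 0.184
foot3 142 mean [0.6768 0.0498 0.0947] rect [0.6749 0.0497] [0.0275 0.0263] 2.9 zmed 0.0952
```

```bash
python3 -m crank '[{"tx":0,"ty":0,"tz":5,"turn":0},{"tx":0,"ty":0,"tz":9,"turn":0},{"tx":0,"ty":0,"tz":13,"turn":0},{"tx":0,"ty":0,"tz":13,"turn":0},{"tx":0,"ty":0,"tz":13,"turn":0}]' 
python3 -m crank '[{"tx":0,"ty":0,"tz":0,"turn":0},{"tx":0,"ty":0,"tz":0,"turn":0},{"tx":0,"ty":0,"tz":0,"turn":0},{"tx":0,"ty":0,"tz":0,"turn":0},{"tx":0,"ty":0,"tz":0,"turn":0}]'
python3 -c "
from h import *
plan((.580,.042,.204,-14.7))"
```

```text
time: 47.32
position: [0.6732, 0.0495, 0.1919]
tool_rot: [3.116, -0.4, 0.0]
ft_force: [-1.5, -0.4, 1.7]
grip_width: 0.346
grip_force: 40.0
time: 47.95
position: [0.6731, 0.0495, 0.1915]
tool_rot: [3.116, -0.4, -0.0]
ft_force: [-0.1, 0.1, 1.5]
grip_width: 0.341
grip_force: 40.0
t 47.95 p [0.6731 0.0495 0.1915] az -14.63 zt [-0. -0. -1.] w 0.341 f [-0.13  0.13  1.48]
tx -88.2 ty 30.8 tz -12.4 turn 0.01 rows 2
```

```bash
python3 -m crank '[{"tx":0,"ty":0,"tz":-20,"turn":0},{"tx":0,"ty":0,"tz":-45,"turn":0},{"tx":-30,"ty":10,"tz":-45,"turn":0},{"tx":-60,"ty":21,"tz":-45,"turn":0},{"tx":-88.2,"ty":31,"tz":-45,"turn":0}]' 
python3 -m crank '[{"tx":0,"ty":0,"tz":0,"turn":0},{"tx":0,"ty":0,"tz":0,"turn":0},{"tx":0,"ty":0,"tz":12,"turn":0},{"tx":0,"ty":0,"tz":20,"turn":0},{"tx":0,"ty":0,"tz":20,"turn":0}]' 
python3 -m crank '[{"tx":0,"ty":0,"tz":0,"turn":0},{"tx":0,"ty":0,"tz":0,"turn":0},{"tx":0,"ty":0,"tz":0,"turn":0}]' 
python3 - <<'E'
from h import *
plan((.580,.042,.204,-14.7))
P=cloud(snap('scene')[1],ctrl.camera_model('scene'))
reg(P,'flange',.580,.042,.06,.182,.206);reg(P,'foot4',.580,.042,.022,.1,.11)
E
```

```text
time: 48.58
position: [0.5791, 0.0419, 0.2374]
tool_rot: [3.116, -0.399, 0.001]
ft_force: [0.3, -0.4, -1.1]
grip_width: 0.344
grip_force: 40.0
time: 49.2
position: [0.5794, 0.0418, 0.2149]
tool_rot: [-3.116, 0.4, 0.004]
ft_force: [-0.0, -0.6, -2.6]
grip_width: 0.344
grip_force: 40.0
time: 49.58
position: [0.5801, 0.0418, 0.2168]
tool_rot: [3.116, -0.4, 0.001]
ft_force: [0.7, 0.4, -2.2]
grip_width: 0.339
grip_force: 40.0
t 49.58 p [0.5801 0.0418 0.2168] az -14.62 zt [ 6.e-04 -2.e-04 -1.e+00] w 0.339 f [ 0.66  0.44 -2.15]
tx -0.2 ty -0.2 tz 12.8 turn 0.02 rows 1
flange 320 mean [0.593  0.0445 0.1968] rect [0.5805 0.0422] [0.0556 0.0586] 76.1 zmed 0.1962
foot4 123 mean [0.5832 0.0426 0.1064] rect [0.5804 0.0424] [0.0305 0.0284] 2.9 zmed 0.1071
```

```bash
python3 -m crank '[{"tx":0,"ty":0,"tz":5,"turn":0},{"tx":0,"ty":0,"tz":9,"turn":0},{"tx":0,"ty":0,"tz":13,"turn":0},{"tx":0,"ty":0,"tz":13,"turn":0},{"tx":0,"ty":0,"tz":13,"turn":0}]' 
python3 -m crank '[{"tx":0,"ty":0,"tz":0,"turn":0},{"tx":0,"ty":0,"tz":0,"turn":0},{"tx":0,"ty":0,"tz":0,"turn":0},{"tx":0,"ty":0,"tz":0,"turn":0},{"tx":0,"ty":0,"tz":0,"turn":0}]'
python3 -m crank '[{"tx":0,"ty":0,"tz":-15,"turn":0},{"tx":0,"ty":0,"tz":-30,"turn":0},{"tx":0,"ty":0,"tz":-35,"turn":0},{"tx":0,"ty":0,"tz":-35,"turn":0}]'
python3 - <<'E'
from h import *
plan((.4213,-.2897,.238,-14.7))
topcheck([(.588,-.052,.07),(.6815,-.0435,.082),(.673,.05,.094),(.579,.042,.106)])
P=cloud(snap('scene')[1],ctrl.camera_model('scene'));print('scene')
for x,y,h in [(.588,-.052,.07),(.6815,-.0435,.082),(.673,.05,.094),(.579,.042,.106)]:reg(P,'f',x,y,.022,h-.005,h+.005)
E
```

```text
time: 50.25
position: [0.58, 0.0417, 0.2039]
tool_rot: [3.116, -0.4, 0.0]
ft_force: [-0.5, -0.2, 0.3]
grip_width: 0.344
grip_force: 40.0
time: 50.88
position: [0.58, 0.0417, 0.2036]
tool_rot: [3.116, -0.4, 0.0]
ft_force: [-0.4, -0.7, 1.7]
grip_width: 0.343
grip_force: 40.0
time: 51.38
position: [0.5802, 0.0419, 0.2391]
tool_rot: [-3.116, 0.4, -0.001]
ft_force: [0.3, -0.4, -2.5]
grip_width: 0.345
grip_force: 40.0
t 51.38 p [0.5802 0.0419 0.2391] az -14.62 zt [ 9.e-04 -1.e-04 -1.e+00] w 0.345 f [ 0.27 -0.44 -2.5 ]
tx -70.1 ty 361.0 tz 1.0 turn 0.02 rows 6
top 0.07 21 mean [ 0.5864 -0.0649  0.0708] rect [ 0.5864 -0.0656] [0.0066 0.023 ] 74.9 zmed 0.0709
top 0.082 107 mean [ 0.6821 -0.0454  0.0825] rect [ 0.6812 -0.0455] [0.0272 0.0258] 5.1 zmed 0.0823
top 0.094 0
top 0.106 0
scene
f 120 mean [ 0.591  -0.0541  0.0709] rect [ 0.5893 -0.0544] [0.0286 0.0302] 79.1 zmed 0.0713
f 145 mean [ 0.6842 -0.0452  0.0827] rect [ 0.6822 -0.0457] [0.0309 0.0266] 7.0 zmed 0.0832
f 150 mean [0.676  0.0498 0.0949] rect [0.6737 0.0497] [0.0302 0.0263] 3.7 zmed 0.0952
f 124 mean [0.5823 0.0421 0.1067] rect [0.581  0.0423] [0.0289 0.0288] 58.8 zmed 0.107
```

```bash
python3 -m crank '[{"tx":-8,"ty":40,"tz":0,"turn":0},{"tx":-18,"ty":95,"tz":0,"turn":0},{"tx":-29,"ty":150,"tz":0,"turn":0},{"tx":-40,"ty":205,"tz":0,"turn":0},{"tx":-50.5,"ty":260,"tz":0,"turn":0}]' 
python3 -m crank '[{"tx":-10,"ty":50,"tz":0,"turn":0},{"tx":-17,"ty":85,"tz":0,"turn":0},{"tx":-19.5,"ty":101,"tz":0,"turn":0},{"tx":-19.5,"ty":101,"tz":0,"turn":0},{"tx":-19.5,"ty":101,"tz":0,"turn":0}]' 
python3 -m crank '[{"tx":0,"ty":0,"tz":20,"turn":0},{"tx":0,"ty":0,"tz":45,"turn":0},{"tx":0,"ty":0,"tz":64,"turn":0},{"tx":0,"ty":0,"tz":68,"turn":0},{"tx":0,"ty":0,"tz":68,"turn":0}]' 
python3 -m crank '[{"tx":0,"ty":0,"tz":0,"turn":0},{"tx":0,"ty":0,"tz":0,"turn":0},{"tx":0,"ty":0,"tz":0,"turn":0}]' 
python3 - <<'E'
from h import *
plan((.4213,-.2897,.158,-14.7))
P=cloud(snap('scene')[1],ctrl.camera_model('scene'))
reg(P,'flange',.4213,-.29,.06,.138,.160);reg(P,'stud',.4213,-.29,.02,.056,.064)
E
```

```text
time: 52.1
position: [0.4641, -0.1985, 0.2382]
tool_rot: [3.116, -0.4, -0.001]
ft_force: [-0.3, -0.6, -1.8]
grip_width: 0.346
grip_force: 40.0
time: 52.72
position: [0.4223, -0.2878, 0.2385]
tool_rot: [-3.116, 0.395, -0.0]
ft_force: [0.3, 0.7, -1.8]
grip_width: 0.344
grip_force: 40.0
time: 53.35
position: [0.4218, -0.289, 0.171]
tool_rot: [3.116, -0.397, 0.001]
ft_force: [-0.4, 0.0, -1.2]
grip_width: 0.343
grip_force: 40.0
time: 53.72
position: [0.4212, -0.29, 0.171]
tool_rot: [3.116, -0.4, 0.001]
ft_force: [-0.0, 1.0, -1.2]
grip_width: 0.34
grip_force: 40.0
t 53.73 p [ 0.4212 -0.29    0.171 ] az -14.63 zt [ 6.e-04 -6.e-04 -1.e+00] w 0.34 f [-0.01  0.99 -1.16]
tx -0.0 ty -0.3 tz 13.0 turn 0.01 rows 1
flange 223 mean [ 0.4336 -0.2827  0.1512] rect [ 0.422  -0.2889] [0.0572 0.0561] 75.2 zmed 0.1503
stud 94 mean [ 0.4237 -0.2884  0.0597] rect [ 0.4246 -0.2889] [0.0319 0.0357] 20.3 zmed 0.0601
```

```bash
python3 -m crank '[{"tx":0,"ty":0,"tz":5,"turn":0},{"tx":0,"ty":0,"tz":9,"turn":0},{"tx":0,"ty":0,"tz":13,"turn":0},{"tx":0,"ty":0,"tz":13,"turn":0},{"tx":0,"ty":0,"tz":13,"turn":0}]' 
python3 -m crank '[{"tx":0,"ty":0,"tz":0,"turn":0},{"tx":0,"ty":0,"tz":0,"turn":0},{"tx":0,"ty":0,"tz":0,"turn":0},{"tx":0,"ty":0,"tz":0,"turn":0},{"tx":0,"ty":0,"tz":0,"turn":0}]'
python3 -m crank '[{"tx":0,"ty":0,"tz":-20,"turn":0},{"tx":0,"ty":0,"tz":-50,"turn":0},{"tx":0,"ty":0,"tz":-82,"turn":0},{"tx":30,"ty":6,"tz":-82,"turn":0},{"tx":70,"ty":14,"tz":-82,"turn":0}]'
python3 -m crank '[{"tx":50,"ty":10,"tz":0,"turn":0},{"tx":90,"ty":18,"tz":0,"turn":0},{"tx":115,"ty":23,"tz":0,"turn":0},{"tx":123.7,"ty":24.1,"tz":0,"turn":0},{"tx":123.7,"ty":24.1,"tz":0,"turn":0}]'
python3 -m crank '[{"tx":0,"ty":0,"tz":0,"turn":0},{"tx":0,"ty":0,"tz":0,"turn":0},{"tx":0,"ty":0,"tz":0,"turn":0},{"tx":0,"ty":0,"tz":0,"turn":0}]'
python3 - <<'E'
from h import *
plan((.599,-.3755,.118,-14.7))
P=cloud(snap('scene')[1],ctrl.camera_model('scene'))
reg(P,'flange',.599,-.3755,.06,.206,.228);reg(P,'stand',.599,-.375,.1,.086,.096)
E
```

```text
time: 54.4
position: [0.4211, -0.2899, 0.1578]
tool_rot: [3.116, -0.4, -0.0]
ft_force: [-1.1, -0.1, 1.2]
grip_width: 0.344
grip_force: 40.0
time: 55.02
position: [0.421, -0.2899, 0.1576]
tool_rot: [3.116, -0.4, 0.0]
ft_force: [-0.6, -0.3, 1.8]
grip_width: 0.345
grip_force: 40.0
time: 55.65
position: [0.4858, -0.3217, 0.24]
tool_rot: [3.115, -0.401, 0.001]
ft_force: [-0.1, -0.1, -1.8]
grip_width: 0.342
grip_force: 40.0
time: 56.28
position: [0.5987, -0.3752, 0.2386]
tool_rot: [-3.115, 0.399, 0.002]
ft_force: [-0.9, 1.3, -1.2]
grip_width: 0.338
grip_force: 40.0
time: 56.78
position: [0.5987, -0.3757, 0.2399]
tool_rot: [3.116, -0.4, 0.0]
ft_force: [-0.4, 0.3, -1.7]
grip_width: 0.34
grip_force: 40.0
t 56.77 p [ 0.5987 -0.3757  0.2399] az -14.63 zt [ 2.e-04 -4.e-04 -1.e+00] w 0.34 f [-0.42  0.31 -1.68]
tx 0.2 ty -0.3 tz 121.9 turn 0.01 rows 2
flange 335 mean [ 0.6097 -0.3665  0.2196] rect [ 0.5993 -0.3733] [0.057  0.0568] 74.1 zmed 0.2191
stand 1556 mean [ 0.6032 -0.3726  0.091 ] rect [ 0.5988 -0.3744] [0.114  0.1117] 76.0 zmed 0.0912
```

```bash
python3 -m crank '[{"tx":0,"ty":0,"tz":20,"turn":0},{"tx":0,"ty":0,"tz":35,"turn":0},{"tx":0,"ty":0,"tz":50,"turn":0},{"tx":0,"ty":0,"tz":65,"turn":0},{"tx":0,"ty":0,"tz":80,"turn":0}]' 
python3 -m crank '[{"tx":0,"ty":0,"tz":15,"turn":0},{"tx":0,"ty":0,"tz":28,"turn":0},{"tx":0,"ty":0,"tz":37,"turn":0},{"tx":0,"ty":0,"tz":41,"turn":0},{"tx":0,"ty":0,"tz":41,"turn":0}]' 
python3 -m crank '[{"tx":0,"ty":0,"tz":0,"turn":0},{"tx":0,"ty":0,"tz":0.5,"turn":0},{"tx":0,"ty":0,"tz":0.5,"turn":0}]' 
python3 - <<'E'
from h import *
plan((.599,-.3755,.118,-14.7))
P=cloud(snap('scene')[1],ctrl.camera_model('scene'))
reg(P,'flange',.599,-.3755,.06,.0945,.106)
E
```

```text
time: 57.45
position: [0.5988, -0.3756, 0.1584]
tool_rot: [-3.116, 0.4, 0.0]
ft_force: [0.3, -0.3, -2.3]
grip_width: 0.349
grip_force: 40.0
time: 58.08
position: [0.5991, -0.3758, 0.1189]
tool_rot: [3.116, -0.4, 0.001]
ft_force: [-0.1, 0.0, -1.8]
grip_width: 0.346
grip_force: 40.0
time: 58.45
position: [0.5989, -0.3757, 0.1182]
tool_rot: [3.116, -0.4, 0.0]
ft_force: [-0.4, 0.4, -2.2]
grip_width: 0.345
grip_force: 40.0
t 58.45 p [ 0.5989 -0.3757  0.1182] az -14.63 zt [ 2.e-04 -2.e-04 -1.e+00] w 0.345 f [-0.44  0.42 -2.17]
tx 0.1 ty -0.2 tz 0.2 turn 0.01 rows 1
flange 257 mean [ 0.6094 -0.3669  0.0983] rect [ 0.5993 -0.3753] [0.0578 0.0565] 75.6 zmed 0.0975
```

```bash
python3 -m crank '[{"tx":0,"ty":0,"tz":0.7,"turn":0},{"tx":0,"ty":0,"tz":1.2,"turn":0},{"tx":0,"ty":0,"tz":1.2,"turn":0}]' 
python3 -m crank '[{"tx":0,"ty":0,"tz":0,"turn":0},{"tx":0,"ty":0,"tz":0,"turn":0},{"tx":0,"ty":0,"tz":0,"turn":0},{"tx":0,"ty":0,"tz":0,"turn":0},{"tx":0,"ty":0,"tz":0,"turn":0}]' 80
python3 -m crank '[{"tx":0,"ty":0,"tz":0,"turn":0},{"tx":0,"ty":0,"tz":-20,"turn":0},{"tx":0,"ty":0,"tz":-60,"turn":0},{"tx":0,"ty":0,"tz":-110,"turn":0},{"tx":0,"ty":0,"tz":-160,"turn":0}]'
python3 -m crank '[{"tx":-50,"ty":0,"tz":0,"turn":0},{"tx":-100,"ty":0,"tz":0,"turn":0},{"tx":-130,"ty":0,"tz":0,"turn":0},{"tx":-130,"ty":0,"tz":0,"turn":0},{"tx":-130,"ty":0,"tz":0,"turn":0}]'
python3 - <<'E'
from h import *
plan()
P=cloud(snap('scene','s9.png')[1],ctrl.camera_model('scene'));topc=cloud(snap('top')[1],ctrl.camera_model('top'))
for Q in(P,topc):
    reg(Q,'flange',.599,-.3755,.06,.0945,.106);reg(Q,'handle top',.599,-.3755,.05,.168,.185)
    for x,y,h in [(.588,-.052,.07),(.6815,-.0435,.082),(.673,.05,.094),(.579,.042,.106)]:reg(Q,'f',x,y,.03,h-.005,h+.005)
E
```

```text
time: 58.88
position: [0.599, -0.3757, 0.118]
tool_rot: [3.116, -0.4, 0.001]
ft_force: [-2.4, 1.7, 6.5]
grip_width: 0.341
grip_force: 40.0
time: 59.5
position: [0.5989, -0.3756, 0.1168]
tool_rot: [3.116, -0.4, -0.0]
ft_force: [-0.3, 0.1, -0.3]
grip_width: 0.821
grip_force: 0.0
time: 60.12
position: [0.5989, -0.3756, 0.2803]
tool_rot: [3.115, -0.4, 0.003]
ft_force: [0.9, -0.4, 0.9]
grip_width: 0.917
grip_force: 0.0
time: 60.75
position: [0.4739, -0.3429, 0.2782]
tool_rot: [3.115, -0.399, 0.003]
ft_force: [0.7, -0.1, 0.3]
grip_width: 0.92
grip_force: 0.0
t 60.75 p [ 0.4739 -0.3429  0.2782] az -14.61 zt [ 0.0019 -0.0014 -1.    ] w 0.92 f [ 0.72 -0.14  0.25]
flange 255 mean [ 0.6093 -0.367   0.0982] rect [ 0.5996 -0.3749] [0.0578 0.0567] 75.4 zmed 0.0974
handle top 248 mean [ 0.6036 -0.372   0.1755] rect [ 0.5989 -0.3739] [0.0306 0.0464] 76.2 zmed 0.1764
f 120 mean [ 0.5911 -0.0543  0.0709] rect [ 0.5891 -0.0541] [0.0275 0.0296] 75.7 zmed 0.0712
f 146 mean [ 0.6842 -0.0475  0.0828] rect [ 0.682  -0.0478] [0.0298 0.0269] 6.2 zmed 0.0831
f 151 mean [0.6759 0.0497 0.0948] rect [0.6734 0.0496] [0.0307 0.0263] 3.0 zmed 0.0953
f 123 mean [0.5824 0.0422 0.1068] rect [0.5807 0.0422] [0.0291 0.028 ] 16.2 zmed 0.1073
flange 208 mean [ 0.5968 -0.3642  0.0972] rect [ 0.61   -0.3756] [0.099  0.0814] 79.5 zmed 0.0967
handle top 260 mean [ 0.5985 -0.3739  0.1754] rect [ 0.5993 -0.375 ] [0.0304 0.0439] 74.5 zmed 0.1754
f 108 mean [ 0.5888 -0.0547  0.0702] rect [ 0.5897 -0.0548] [0.028  0.0284] 42.5 zmed 0.07
f 104 mean [ 0.682  -0.0482  0.082 ] rect [ 0.6827 -0.048 ] [0.0249 0.0306] 89.2 zmed 0.082
f 105 mean [0.6731 0.0494 0.0946] rect [0.6731 0.0495] [0.027  0.0286] 89.3 zmed 0.0945
f 115 mean [0.5799 0.0412 0.1066] rect [0.5799 0.0409] [0.0266 0.0274] 88.1 zmed 0.1067
```

View pics/s9.png

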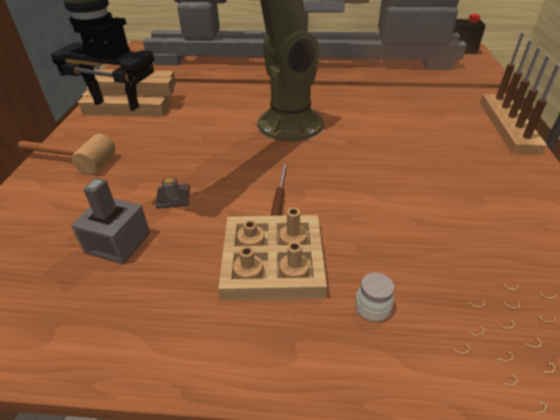

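The final view shows all four feet seated in the tray (px ~(270,245)), the meter hung in its stand at (105,215), the jar at (375,296) and the gouge at (280,190) untouched, and the arm clear. foot_2 has shifted about 2.5 mm inside its pocket, leaving it 4.7 mm from the pocket centre against the 10 mm allowed.

```bash
python3 -c "
from bench import ctrl
print(ctrl.close_job())"
```

```text
the job is handed in; nothing more can be done
None
```

The job is handed in, result not reported: all four feet stand in their own pockets, the stud, the four dots (shortest to tallest) and the stud again were each touched with about 3 N, and the meter hangs back in its stand with the jar and gouge untouched.

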